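# Ready to drive: put the galley things into the travel holders cut for them

## Task

Before the camper drives off, everything must stand in the travel holder that was cut for it; someone has put the things back wrongly, so the soap bottle and the fish tin perch on top of the small round holders and the two spice jars rattle about in the big ones. Put the soap bottle into the bottle holder, the fish tin into the flat tin holder and one spice jar into each round holder (either one), every thing upright and down on the floor of its well; the cork trivet is free to set something down on the way. Knock nothing over and leave the mug where it stands.

Things in the scene. Friction and masses are not known exactly. Their poses are not given: they have to be found in the camera images.
- dark_lid_jar_centre (a point): Spice jar with a dark brown-green lid and a green label: round, 44 mm in diameter, 105 mm tall, 0.11 kg (varies). The point is its centre, 52 mm above its underside; z is up along the jar. The lid is the top 20 mm, 44 mm across: a good grip. At the start it stands loosely in the bottle holder or in the tin holder.
- white_lid_jar_centre (a point): Spice jar with a white-grey lid and a brown paper label: 44 mm in diameter, 109 mm tall, 0.11 kg (varies). The point is its centre, 54 mm above its underside; z is up. The lid is the top 21 mm, 44 mm across. At the start it stands loosely in the other one of the bottle holder and the tin holder.
- soap_bottle_centre (a point): Flat upright bottle of amber dish soap with a cream push-pull cap: 49 mm along its x, 77 mm along its y, 167 mm tall, 0.2 kg (varies). The point is its centre, 83 mm above its underside; z is up. The solid body is 46 mm (x) by 72 mm (y) up to 108 mm above its underside; above that is the narrow shoulder and cap: grip the body across x near its top, about 10 to 20 mm above the centre. At the start it perches on top of one of the round holders.
- fish_tin_centre (a point): Low turquoise and silver fish tin lying flat: 63 mm along its x, 105 mm along its y (60 by 100 mm to its contact faces), 26 mm tall, 0.15 kg (varies). The point is its centre, 13 mm above its underside; z is up. Grip it across x by its upper 12 mm, so that the fingertips stay clear of the holder under or round it. At the start it perches on top of the other round holder.
- round_well_1: Round holder: fixed plywood block 80 x 80 x 32 mm with a round well 60 mm wide and 26 mm deep (floor 6 mm above the worktop), mouth bevelled 3 mm, for a spice jar. Origin at the centre of its underside, on the well's axis.
- round_well_2: A second round holder exactly like round_well_1, for the other spice jar; it does not matter which jar goes into which of the two.
- bottle_well: Bottle holder: fixed plywood block 85 mm (x) by 113 mm (y) by 36 mm tall, with a rectangular well 65 mm (x) by 93 mm (y), 30 mm deep (floor 6 mm above the worktop), mouth bevelled 3 mm, for the soap bottle with its long side along the well's y (either way round). Origin at the centre of its underside, under the well's centre.
- tin_well: Tin holder: low fixed plywood block 101 mm (x) by 143 mm (y) by 16 mm tall, with a rectangular well 79 mm (x) by 121 mm (y), 10 mm deep (floor 6 mm above the worktop), mouth bevelled 3 mm, for the fish tin with its long side along the well's y (either way round); the tin then stands 16 mm proud of the block, so that only its upper part can be gripped there. Origin at the centre of its underside, under the well's centre.
- trivet: Round cork trivet, 112 mm across and 6 mm thick, fixed flat on the worktop, empty at the start: the free spot. Origin at the centre of its underside.
- mug: White mug with a grey-green inside, 80 x 113 x 91 mm, a bystander at the right of the work. Origin on its underside, 16 mm from the cup's axis towards the handle, which points to its -y; z up.

How it is judged:
By the outcome, as a careful person would: the job done as asked, in the order asked, and still so for the second after the job is handed in, with the robot touching nothing.
It also fails if it takes over 126 s, if anything falls off the work surface, if the arm or the gripper's body presses on something with over 40 N, if the wrist force passes 120 N, or if a joint passes its speed limit or range.

## Robot

A 6-joint arm with a two-finger parallel gripper is mounted at the origin on a cart in front of the work surface, level with it; the furniture and walls round the work are solid. World frame = base frame: x ahead of the robot, y to its left, z up, the work surface at z = 0. Lengths are in m, angles in rad, forces in N, time in s.
With the tool pointing down it reaches from about 0.275 to 0.725 m from the base axis. Payload 15.9 kg.
Tool frame: the origin (TCP) lies at the very end of the fingers, on their centre line; the grasp point (between the pads) lies ctrl.tcp_to_grasp behind it (ctrl.tcp_to_grasp is the distance from the TCP to the grasp point, in m); z points along the fingers, y is the line along which they close (so a half turn about z gives the same grasp; the last joint's range is limited). The gripper opens to 85 mm and grips with 20 to 120 N. Pads are 22 mm wide; open, the fingers measure 114 mm over their backs; the gripper's body (76 mm by 85 mm) begins 54 mm behind the grasp point. The pads swing forward as they close: fully open they stand 13 mm farther back than shut.
Start: joints at [-1.133, 0.213, -0.034, 1.323, 0, 1.571], TCP at [0.212, -0.453, 0.231] pointing down, gripper open.
Joint ranges: [-2.98, 2.98], [-0.74, 1.72], [-1.14, 1.35], [-2.1, 2.04], [-1.57, 1.44], [-3.14, 3.14]. Speed limits (rad/s): [1.89, 1.89, 2.39, 2.57, 3.14, 3.14].

## Interface

Orientations are given as a rotation vector (axis times angle).
In Python, from bench import ctrl gives the robot as it stands.
- The arm moves only by the tool arm_command, never from a script. Its argument "increments" is a list of rows, each a list of 7 numbers: the closure, from -1 (fully open) to 1 (shut), then the shift along the world's x, y, z in mm, then the turn, a rotation vector about the world's x, y, z in rad. A call has 1 to 5 rows; each row is the pose to reach, as a shift and turn from the pose commanded when the call began; what a row does not reach only later rows make up. A row lasts 1/10 s, in which the tool goes at most 50 mm and 8.59 degrees, less where a joint would pass 70% of its speed; a pose out of reach is approached as far as the arm can. A call with a gripper value outside its range is refused whole. The fingers move at their own pace and stop on an object; "grip_force" is the grip in N (left out, the last holds). Time passes only in rows, so rows that repeat a pose let the fingers close. It gives the time, the measured TCP pose, the force, the opening and the grip force at its end, in the units of the state.
- ctrl.observe(): the state, without advancing time (a new reading comes with each control period).
- ctrl.read_camera(name): name is "scene" or "top" or "wrist"; returns the picture (480x640x3 uint8, blue, green, red); there is no depth.
- ctrl.camera_params(name): a dict with "mtx" (3x3 intrinsics, pixels), "R" (3x3) and "t" (3): a world point X has camera coordinates R X + t. Camera axes: x right, y down, z forward; pixel columns grow to the right and rows downward; lengths in m; the calibration is good to about 2 mm. A picture is of the moment at which its call begins: read the wrist's pose just before it. camera_params takes no time and is no camera call; for the wrist camera it gives the pose at the moment of the call.
- ctrl.close_job(): hands the job in; it is judged then, once.
The state is a dict: "t": time; "joint_pos": joint angles; "joint_vel": joint speeds; "joint_torque": joint torques, N m; "tool_pos": TCP position; "orientation": TCP orientation; "force": force on the tool from outside, world axes, zero at the start; "torque": the same for the moment, N m; "gripper_width": finger opening in m; "finger_force": force on a finger pad.
Only numpy, scipy, OpenCV 4.12 (cv2) and the standard library are available. Lean on these libraries where they do the work, as an engineer would, in place of code of your own. Each camera call takes 0.05 s, during which the arm holds its last target. There are 200 camera calls.

## Working session

There is one attempt and no reset: what is moved stays moved. The work goes in short steps, Python scripts to look and compute and a tool call to move; the robot and the scene stay as the last step left them, time stands still between calls to the robot, and variables do not carry over. Pictures are saved under pics/ and viewed, at most 14 in all, crops included, and the job is handed in when it is done.

Besides the shell and the picture viewer there is one more tool, called after "Emit:" in YAML: its name, and indented under it one key for each argument. arm_command: Moves the arm, as the interface text tells. Its arguments: {"type":"object","properties":{"increments":{"type":"array","items":{"type":"array","items":{"type":"number"}}},"grip_force":{"type":"number"}},"required":["increments"]}

```bash
ls; mkdir -p pics
python3 - <<'E'
from bench import ctrl
import cv2,numpy as np
np.set_printoptions(precision=4,suppress=True)
s=ctrl.observe();print(s,ctrl.tcp_to_grasp)
for n in("scene","top"):
    cv2.imwrite(f"pics/{n}0.png",ctrl.read_camera(n));p=ctrl.camera_params(n);print(n,p, -p['R'].T@p['t'])
E
```

```text
pics
{'t': 0.0, 'joint_pos': array([-1.133 ,  0.2134, -0.0351,  1.3235,  0.    ,  1.5708]), 'joint_vel': array([-0.0016, -0.0013,  0.0017, -0.    , -0.0013,  0.0007]), 'joint_torque': array([ -0.0009, -68.6163,  48.7122,   0.0175,  -0.0001,   0.    ]), 'tool_pos': array([ 0.2118, -0.4525,  0.2308]), 'orientation': array([-3.0655, -0.682 ,  0.0004]), 'force': array([0.0795, 0.278 , 0.7329]), 'torque': array([-0.0433, -0.0298, -0.0125]), 'finger_force': 0.0, 'gripper_width': 0.08519948155870821} 0.0187
scene {'mtx': array([[612.8353,   0.    , 320.3624],
       [  0.    , 612.8353, 232.7291],
       [  0.    ,   0.    ,   1.    ]]), 'R': array([[ 0.9975,  0.0704, -0.0087],
       [ 0.056 , -0.8565, -0.5131],
       [-0.0436,  0.5114, -0.8583]]), 't': array([-0.5348, -0.0005,  1.3242])} [ 0.5912 -0.6399  1.1316]
top {'mtx': array([[524.8355,   0.    , 316.0544],
       [  0.    , 524.8355, 235.3606],
       [  0.    ,   0.    ,   1.    ]]), 'R': array([[ 0.0005, -1.    ,  0.008 ],
       [-0.9904, -0.0016, -0.1379],
       [ 0.1379, -0.0079, -0.9904]]), 't': array([-0.0395,  0.537 ,  1.0417])} [ 0.3882 -0.0304  1.1061]
```

View pics/scene0.png

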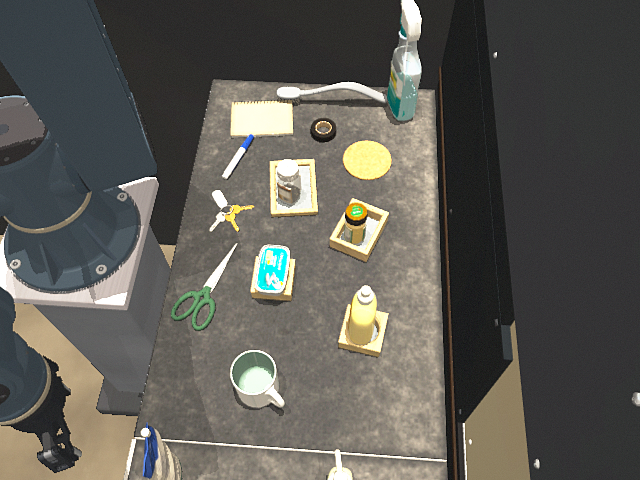

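View pics/top0.png

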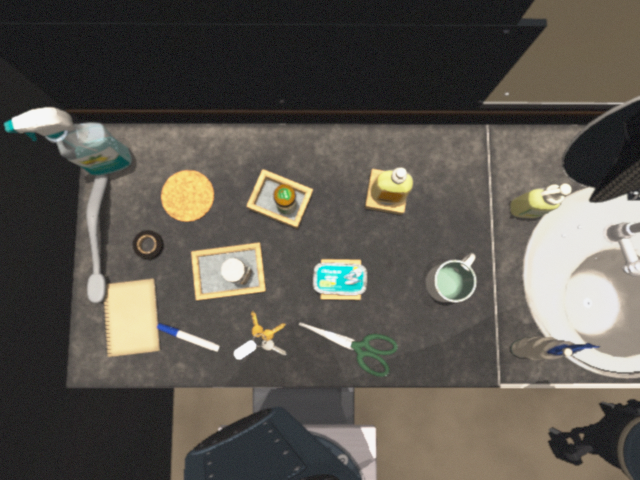

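The scene view shows the white-lid jar in the tin holder (287,180), the dark-lid jar in the bottle holder (356,222), the tin on the near round holder (273,272), the bottle on the far one (364,318) and the trivet (367,160). The top view shows the same layout. I'll enlarge both.

```bash
cat > h.py <<'E'
from bench import ctrl
import cv2,numpy as np
np.set_printoptions(precision=4,suppress=True)
def ray(p,uv):
    d=p['R'].T@np.linalg.inv(p['mtx'])@np.array([uv[0],uv[1],1.]);return -p['R'].T@p['t'],d
def plane(p,uv,z):
    c,d=ray(p,uv);return c+d*(z-c[2])/d[2]
def tri(obs):
    A=[];b=[]
    for p,uv in obs:
        c,d=ray(p,uv);d=d/np.linalg.norm(d);P=np.eye(3)-np.outer(d,d);A.append(P);b.append(P@c)
    X=np.linalg.lstsq(np.vstack(A),np.hstack(b),rcond=None)[0]
    return X,[np.round(proj(p,X)-uv,1) for p,uv in obs]
def proj(p,X):
    q=p['mtx']@(p['R']@np.asarray(X)+p['t']);return q[:2]/q[2]
def crop(src,x0,y0,x1,y1,s,out):
    im=cv2.imread(src) if isinstance(src,str) else src
    c=cv2.resize(im[y0:y1,x0:x1],None,fx=s,fy=s,interpolation=cv2.INTER_CUBIC)
    for x in range((x0+19)//20*20,x1,20):
        cv2.line(c,(int((x-x0)*s),0),(int((x-x0)*s),6),(0,0,255),1);cv2.putText(c,str(x),(int((x-x0)*s)+2,12),0,.35,(0,0,255),1)
    for y in range((y0+19)//20*20,y1,20):
        cv2.line(c,(0,int((y-y0)*s)),(6,int((y-y0)*s)),(0,0,255),1);cv2.putText(c,str(y),(8,int((y-y0)*s)+4),0,.35,(0,0,255),1)
    cv2.imwrite(out,c)
E
python3 -c "
from h import *
crop('pics/top0.png',150,155,420,315,2.96,'pics/topc.png')
crop('pics/scene0.png',240,135,400,365,2.6,'pics/scenec.png')"
```

```text
(no output)
```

View pics/topc.png

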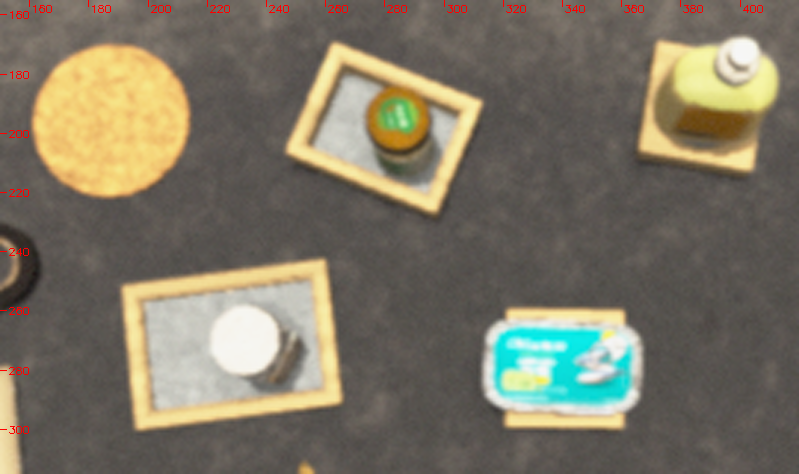

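View pics/scenec.png

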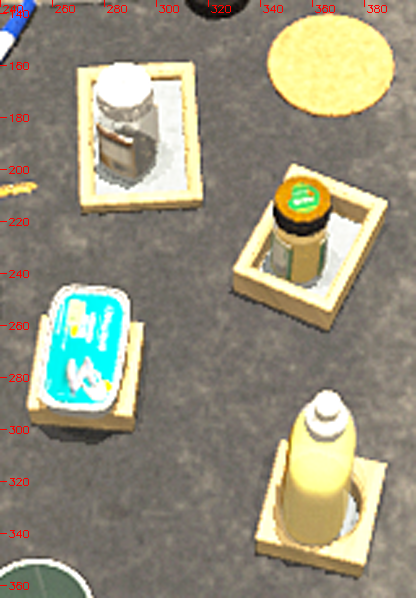

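Top crop: holder corners are sharp, the lids are at (284,194) and (233,270), the tin is at (340,279) and the cap at (401,172). In the scene crop the lids are at (287,166) and (356,211), the tin top at (274,268) and the cap at (365,288).

```bash
cat > m1.py <<'E'
from h import *
T=ctrl.camera_params("top");S=ctrl.camera_params("scene")
t=lambda x,y:(150+x/2.96,155+y/2.96); s=lambda x,y:(240+x/2.6,135+y/2.6)
for n,a,b in [("white lid .115",(245,340),(124,82)),("dark lid .111",(398,117),(303,197)),("tin top .058",(562,367),(88,346)),("cap .199",(743,50),(326,396)),("trivet .006",(112,120),(330,64)),
  ("tinwell far-left .016",(122,285),(78,68)),("tinwell .016 2",(325,260),(82,205)),("bw c1 .036",(335,42),(386,203)),("bw c4 .036",(286,152),(295,165)),("bwc3 .036",(436,214),(233,280)),("r1 .032",(624,308),(144,322)),("r1b",(624,428),(30,413))]:
    print(n,*tri([(T,np.array(t(*a))),(S,np.array(s(*b)))]))
def rect(n,cs,z):
    P=np.array([plane(T,t(*c),z)[:2] for c in cs])
    c=(P.mean(0) if len(P)==4 else (P[0]+P[2])/2)
    e=[np.linalg.norm(P[(i+1)%len(P)]-P[i])*1e3 for i in range(len(P))]
    a=[np.degrees(np.arctan2(*(P[(i+1)%len(P)]-P[i])[::-1])) for i in range(len(P))]
    print(n,c,"edges",np.round(e,1),"ang",np.round(a,1))
rect("tinwell",[(122,285),(325,260),(342,402),(136,430)],.016)
rect("bw",[(335,42),(482,102),(436,214),(286,152)],.036)
rect("r1",[(505,308),(624,308),(624,428),(506,427)],.032)
rect("r2",[(656,40),(638,157),(755,172)],.032)
rect("tin",[(482,320),(642,320),(642,414),(482,414)],.056)
E
python3 m1.py
```

```text
white lid .115 [0.4606 0.1187 0.1169] [array([-0.1, -0.3]), array([-0.3,  0.1])]
dark lid .111 [0.6068 0.023  0.1113] [array([-0.1, -0.3]), array([-0.3,  0.1])]
tin top .058 [ 0.4484 -0.0859  0.0539] [array([-0.3, -0.9]), array([-0.9,  0.2])]
cap .199 [ 0.6271 -0.188   0.2033] [array([0.1, 0.2]), array([ 0.2, -0.1])]
trivet .006 [0.6273 0.2351 0.0037] [array([-0., -0.]), array([-0.,  0.])]
tinwell far-left .016 [0.457  0.1818 0.0861] [array([11.2, 21.3]), array([19.4, -9.4])]
tinwell .016 2 [0.4747 0.0507 0.0791] [array([10.7, 21. ]), array([20.4, -9.3])]
bw c1 .036 [0.6768 0.0718 0.0347] [array([0.1, 0.2]), array([ 0.2, -0.1])]
bw c4 .036 [0.5997 0.106  0.0313] [array([-0.2, -0.5]), array([-0.5,  0.2])]
bwc3 .036 [0.5561 0.0001 0.0191] [array([0.1, 0.2]), array([ 0.2, -0.1])]
r1 .032 [ 0.4889 -0.1167  0.1496] [array([-1.8, -6.1]), array([-6.2,  1.4])]
r1b [ 0.4072 -0.1304  0.0237] [array([-0.2, -0.5]), array([-0.5,  0.1])]
tinwell [0.4647 0.1432] edges [143.7 100.7 144.2 102.2] ang [ -82.8 -172.4   97.8    7.4]
bw [0.6156 0.0361] edges [112.6  86.  114.   85.9] ang [-112.5  158.2   67.4  -22.7]
r1 [ 0.4475 -0.0896] edges [82.6 82.7 81.1 82. ] ang [-89.9 179.4  89.6   0.4]
r2 [ 0.6324 -0.1901] edges [ 85.8  82.9 117.2] ang [170.7 -97.3  35.7]
tin [ 0.4466 -0.0864] edges [108.5  63.4 107.6  63.3] ang [-89.9 179.3  90.    0.1]
```

Triangulated heights agree with the text (lids 0.117/0.111, tin about 0.055, cap 0.203), and the holder sizes fit to 1–2 mm.

Plan:
1. Dark jar to the trivet.
2. Bottle to the bottle well, with a tilted grip so its cap clears the gripper body.
3. White jar to round well 2.
4. Tin to the tin well.
5. Dark jar to round well 1.

Emit:
arm_command:
  increments:
    - [-1, 395, 475, 40, 0, 0, 1.134]
    - [-1, 395, 475, 40, 0, 0, 1.134]
    - [-1, 395, 475, 40, 0, 0, 1.134]
    - [-1, 395, 475, 40, 0, 0, 1.134]
    - [-1, 395, 475, 40, 0, 0, 1.134]
  grip_force: 40

```text
t: 0.6
tool_pos: [0.3722, -0.2592, 0.2475]
orientation: [-2.598, -1.766, 0.0]
force: [0.5, -1.6, -0.1]
gripper_width: 0.0853
finger_force: 0.0
```

Emit:
arm_command:
  increments:
    - [-1, 235, 282, 0, 0, 0, 0.377]
    - [-1, 235, 282, 0, 0, 0, 0.377]
    - [-1, 235, 282, 0, 0, 0, 0.377]
    - [-1, 235, 282, 0, 0, 0, 0.377]
    - [-1, 235, 282, 0, 0, 0, 0.377]

```text
t: 1.1
tool_pos: [0.5324, -0.0669, 0.2473]
orientation: [-2.227, -2.215, 0.0]
force: [1.3, -1.0, 0.4]
gripper_width: 0.0853
finger_force: 0.0
```

Emit:
arm_command:
  increments:
    - [-1, 75, 90, -20, 0, 0, 0]
    - [-1, 75, 90, -20, 0, 0, 0]
    - [-1, 75, 90, -20, 0, 0, 0]
    - [-1, 75, 90, -20, 0, 0, 0]

```text
t: 1.5
tool_pos: [0.6072, 0.0234, 0.2255]
orientation: [-2.224, -2.217, 0.002]
force: [0.0, 0.9, 0.3]
gripper_width: 0.0852
finger_force: 0.0
```

Run:
```python
from h import *
s=ctrl.observe();print(s['tool_pos'],s['orientation'],s['joint_pos'])
p=ctrl.camera_params("wrist");im=ctrl.read_camera("wrist");cv2.imwrite("pics/w1.png",im)
print(p['mtx'],p['R'],-p['R'].T@p['t'])
for X in [(.607,.023,.111),(.632,-.19,.199),(.6156,.0361,.036)]:print(proj(p,X))
```

```text
[0.6072 0.0234 0.2255] [-2.2236 -2.2167  0.0025] [0.0384 0.4473 0.278  1.4039 0.0003 1.6123]
[[365.1769   0.     323.3727]
 [  0.     365.1769 238.856 ]
 [  0.       0.       1.    ]] [[ 1.     -0.0027 -0.0026]
 [-0.0017 -0.9451  0.3269]
 [-0.0034 -0.3269 -0.9451]] [0.6084 0.1076 0.3696]
[322.6973 232.7656]
[358.4748 557.5365]
[332.2805 194.1538]
```

View pics/w1.png

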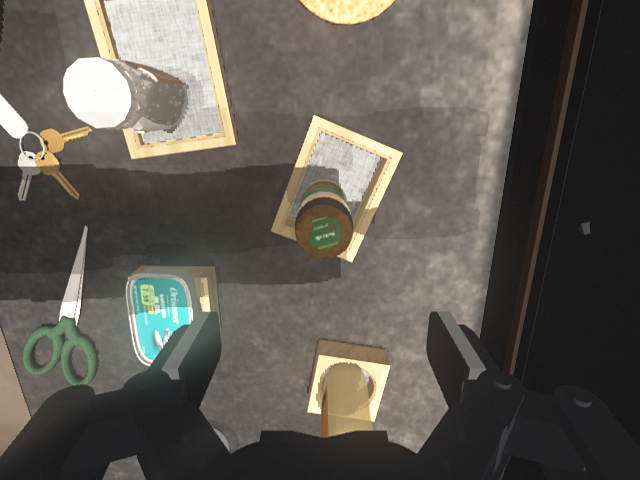

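The wrist view shows the dark lid at about (325,230), against a predicted (323,233), so it agrees within 2 mm. I'll descend and grip.

Emit:
arm_command:
  increments:
    - [-1, 0, 1, -50, 0, 0, 0]
    - [-1, 0, 1, -100, 0, 0, 0]
    - [-1, 0, 1, -130, 0, 0, 0]
    - [-1, 0, 1, -144, 0, 0, 0]
    - [0.3, 0, 1, -144, 0, 0, 0]

```text
t: 2.05
tool_pos: [0.6046, 0.021, 0.0817]
orientation: [-2.228, -2.212, 0.004]
force: [-0.7, -0.1, 0.1]
gripper_width: 0.0733
finger_force: 0.0
```

Emit:
arm_command:
  increments:
    - [1, 0, 0, 0, 0, 0, 0]
    - [1, 0, 0, 0, 0, 0, 0]
    - [1, 0, 0, 0, 0, 0, 0]
    - [1, 0, 0, 0, 0, 0, 0]

```text
t: 2.45
tool_pos: [0.6074, 0.0218, 0.0853]
orientation: [2.227, 2.213, 0.003]
force: [-1.2, -0.9, 7.0]
gripper_width: 0.043
finger_force: 40.2
```

Emit:
arm_command:
  increments:
    - [1, 0, 0, 10, 0, 0, 0]
    - [1, 0, 0, 30, 0, 0, 0]
    - [1, 0, 0, 60, 0, 0, 0]
    - [1, 2, 20, 70, 0, 0, 0]
    - [1, 5, 50, 70, 0, 0, 0]

```text
t: 2.95
tool_pos: [0.613, 0.0715, 0.1571]
orientation: [2.228, 2.21, 0.006]
force: [0.3, -0.1, -1.6]
gripper_width: 0.0432
finger_force: 40.9
```

Emit:
arm_command:
  increments:
    - [1, 4, 40, 0, 0, 0, 0]
    - [1, 8, 80, 0, 0, 0, 0]
    - [1, 12, 120, 0, 0, 0, 0]
    - [1, 15, 150, 0, 0, 0, 0]
    - [1, 15, 163, 0, 0, 0, 0]

```text
t: 3.45
tool_pos: [0.6266, 0.2378, 0.1545]
orientation: [2.226, 2.217, 0.002]
force: [0.6, -1.1, -1.7]
gripper_width: 0.043
finger_force: 41.0
```

Run:
```python
from h import *
s=ctrl.observe();print(s['tool_pos'],s['orientation'],s['force'],s['gripper_width'])
p=ctrl.camera_params("wrist");im=ctrl.read_camera("wrist");cv2.imwrite("pics/w2.png",im)
```

```text
[0.6266 0.2378 0.1545] [2.2255 2.217  0.0021] [ 0.6476 -1.0994 -1.6858] 0.042957490883241974
```

View pics/w2.png

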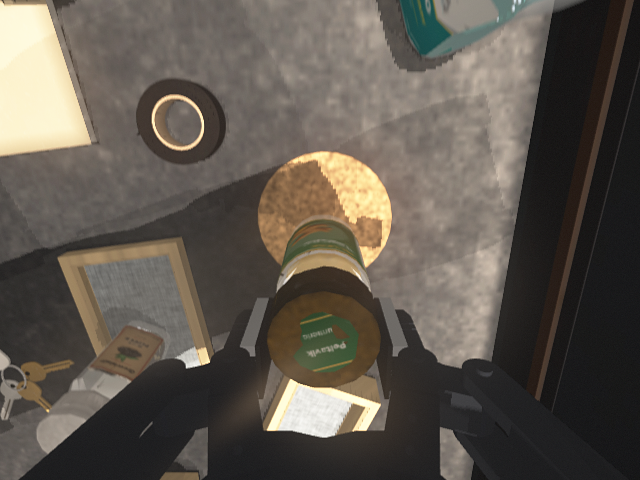

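The jar hangs upright between the pads over the trivet (centre at (325,215) in the picture). I'll set it down.

Emit:
arm_command:
  increments:
    - [1, 0, -2, -30, 0, 0, 0]
    - [1, 0, -2, -55, 0, 0, 0]
    - [1, 0, -2, -65, 0, 0, 0]
    - [1, 0, -2, -68, 0, 0, 0]
    - [1, 0, -2, -69, 0, 0, 0]

```text
t: 4.0
tool_pos: [0.627, 0.2327, 0.0857]
orientation: [2.228, 2.214, 0.002]
force: [-0.1, -0.1, -0.8]
gripper_width: 0.0429
finger_force: 41.0
```

Emit:
arm_command:
  increments:
    - [0, 0, 0, 0, 0, 0, 0]
    - [-1, 0, 0, 0, 0, 0, 0]
    - [-1, 0, 0, 0, 0, 0, 0]
    - [-1, 0, 0, 0, 0, 0, 0]
    - [-1, 0, 0, 10, 0, 0, 0]

```text
t: 4.5
tool_pos: [0.6258, 0.2328, 0.0938]
orientation: [-2.227, -2.214, 0.003]
force: [-0.2, -0.6, 0.2]
gripper_width: 0.0853
finger_force: 0.0
```

Emit:
arm_command:
  increments:
    - [-1, 0, 0, 50, 0, 0, 0]
    - [-1, 0, 0, 100, 0, 0, 0]
    - [-1, 0, -40, 135, 0, 0, 0]
    - [-1, -5, -80, 165, 0, 0, 0]
    - [-1, -10, -120, 195, 0, 0, 0]

```text
t: 5.0
tool_pos: [0.6164, 0.1149, 0.2895]
orientation: [2.227, 2.215, 0.001]
force: [0.9, 0.2, -0.4]
gripper_width: 0.0854
finger_force: 0.0
```

Emit:
arm_command:
  increments:
    - [-1, -10, -190, 110, 0, 0, 0]
    - [-1, -10, -190, 110, 0, 0, 0]
    - [-1, -10, -190, 110, 0, 0, 0]
    - [-1, -10, -190, 110, 0, 0, 0]
    - [-1, -10, -190, 110, 0, 0, 0]

```text
t: 5.5
tool_pos: [0.606, -0.0776, 0.4004]
orientation: [2.229, 2.21, 0.003]
force: [0.3, 0.3, -1.0]
gripper_width: 0.0855
finger_force: 0.0
```

Run:
```python
from h import *
s=ctrl.observe();print(s['tool_pos'],s['orientation'],s['joint_pos'])
p=ctrl.camera_params("wrist");im=ctrl.read_camera("wrist");cv2.imwrite("pics/w3.png",im)
import pickle;pickle.dump(p,open('w3.pkl','wb'))
u,v=proj(p,(.63,-.19,.1)).astype(int);print(u,v)
x0=max(0,u-110);y0=max(0,v-90)
crop(im,x0,y0,x0+220,y0+180,3.3,"pics/w3c.png");print(x0,y0)
```

```text
[ 0.606  -0.0776  0.4004] [2.2289 2.2095 0.0025] [-0.127   0.5872  0.968   1.9482 -0.0006  1.4526]
340 269
230 179
```

View pics/w3c.png

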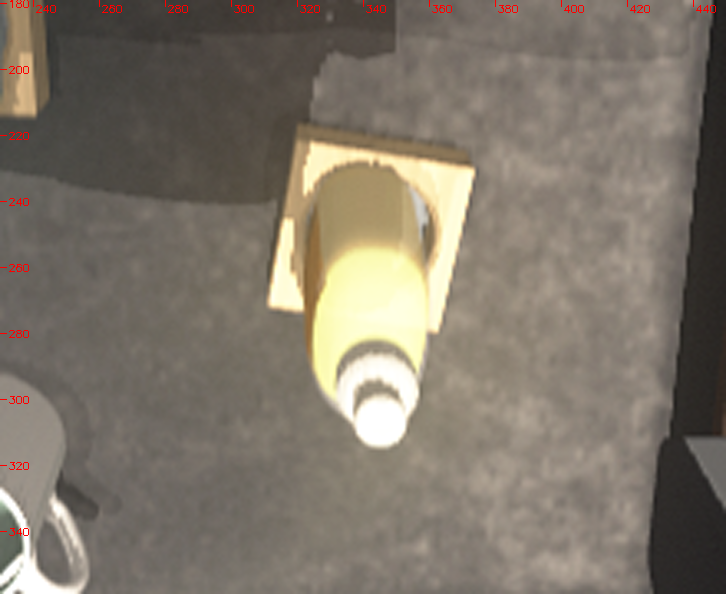

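The crop shows the bottle upright on the far round holder, cap at (345,306), holder top centre at about (342,250). I'll overlay candidate yaws to fit the bottle's heading.

Run:
```python
from h import *
import pickle
p=pickle.load(open('w3.pkl','rb'));T=ctrl.camera_params("top");S=ctrl.camera_params("scene")
w=(230+380/3.3,179+415/3.3)
t=(150+743/2.96,155+50/2.96);s=(240+326/2.6,135+396/2.6)
print(tri([(p,np.array(w)),(T,np.array(t)),(S,np.array(s))]))
for pt in [(303,140),(473,166),(438,332),(270,308)]:print(plane(p,(230+pt[0]/3.3,179+pt[1]/3.3),.032))
c,_=tri([(p,np.array(w)),(T,np.array(t)),(S,np.array(s))])
im=cv2.imread('pics/w3.png');im2=cv2.imread('pics/top0.png')
out=[]
for yaw in(-16,-8,0,8):
    row=[]
    for I,P,cr in((im,p,(300,210,380,320)),(im2,T,(355,150,425,230))):
        k=5 if I is im2 else 3.6;x0,y0,x1,y1=cr
        C=cv2.resize(I[y0:y1,x0:x1],None,fx=k,fy=k,interpolation=cv2.INTER_CUBIC)
        a=np.radians(yaw);R=np.array([[np.cos(a),-np.sin(a)],[np.sin(a),np.cos(a)]])
        q=[[(k*(proj(P,[*(c[:2]+R@[sx*.023,sy*.036]),z])-(x0,y0))).astype(int) for sx,sy in((1,1),(1,-1),(-1,-1),(-1,1))] for z in(.032,.140)]
        for z in(0,1):cv2.polylines(C,[np.array(q[z])],True,((255,0,0),(0,0,255))[z],1)
        for i in range(4):cv2.line(C,tuple(map(int,q[0][i])),tuple(map(int,q[1][i])),(0,255,0),1)
        row.append(cv2.resize(C,(195,int(C.shape[0]*195/C.shape[1]))))
    out.append(np.vstack(row))
cv2.imwrite('pics/fit.png',np.hstack(out))
print(out[0].shape)
```

```text
(array([ 0.6281, -0.1874,  0.201 ]), [array([-1.3,  0.6]), array([-0.5, -0. ]), array([0.8, 0.2])])
[ 0.605  -0.1441  0.032 ]
[ 0.6807 -0.1569  0.032 ]
[ 0.6673 -0.2383  0.032 ]
[ 0.5888 -0.2253  0.032 ]
(490, 195, 3)
```

View pics/fit.png

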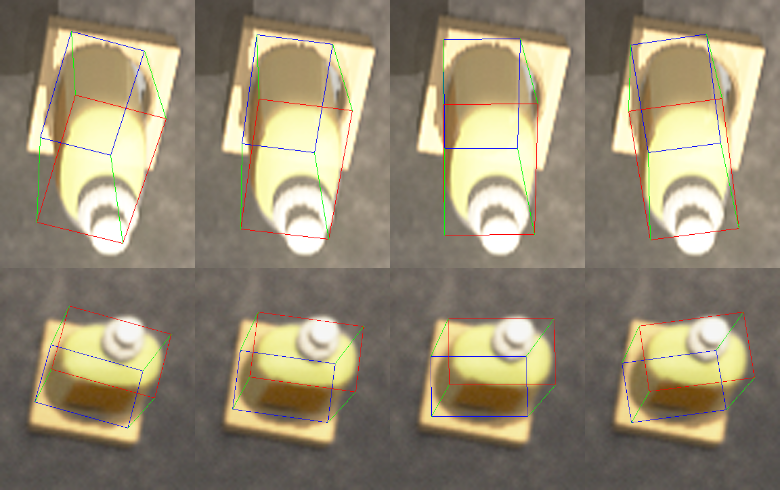

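Yaw 0 fits best, with the bottle about 2 mm further +x: roughly (0.630, -0.188). I'll test a 45° lean in free air to learn the wrist geometry.

Emit:
arm_command:
  increments:
    - [-1, 0, 0, 0, -0.785, 0, 0]
    - [-1, 0, 0, 0, -0.785, 0, 0]
    - [-1, 0, 0, 0, -0.785, 0, 0]
    - [-1, 0, 0, 0, -0.785, 0, 0]
    - [-1, 0, 0, 0, -0.785, 0, 0]

```text
t: 6.05
tool_pos: [0.607, -0.0732, 0.3991]
orientation: [1.783, 1.772, -0.699]
force: [-0.1, -0.4, -1.5]
gripper_width: 0.085
finger_force: 0.0
```

Run:
```python
from h import *
s=ctrl.observe();print(s['tool_pos'],s['orientation'],s['joint_pos'])
```

```text
[ 0.607  -0.0732  0.3991] [ 1.7825  1.7724 -0.6987] [ 0.2321  0.5906  0.7252  1.9132 -0.7317  1.8885]
```

```bash
cat > kin.py <<'E'
import numpy as np
from scipy.optimize import least_squares
from scipy.spatial.transform import Rotation as Ro
D=[([-1.133,.2134,-.0351,1.3235,0,1.5708],[.2118,-.4525,.2308]),([.0384,.4473,.278,1.4039,.0003,1.6123],[.6072,.0234,.2255]),
([-.127,.5872,.968,1.9482,-.0006,1.4526],[.606,-.0776,.4004]),([.2321,.5906,.7252,1.9132,-.7317,1.8885],[.607,-.0732,.3991])]
def fk(q,k):
    a,H,L1,o1,L2,o2,d,e=k;j1,j2,j3,j4,j5,_=q
    th=j2-j3+j4; tr,tz=np.cos(th),-np.sin(th)
    r=a+L1*np.sin(j2+o1)+L2*np.cos(j2-j3+o2)+(e+d*np.cos(j5))*tr
    z=H+L1*np.cos(j2+o1)-L2*np.sin(j2-j3+o2)+(e+d*np.cos(j5))*tz
    l=d*np.sin(j5);c,s=np.cos(j1),np.sin(j1)
    return np.array([r*c-l*s,r*s+l*c,z]),np.array([tr*np.cos(j5)*c-np.sin(j5)*s,tr*np.cos(j5)*s+np.sin(j5)*c,tz*np.cos(j5)])
k0=[0,.2,.45,0,.45,0,.3155,0]
f=lambda k:np.r_[np.concatenate([(fk(q,k)[0]-p)*1e3 for q,p in D]),(k-np.array(k0))*3]
sol=least_squares(f,k0);K=sol.x
lo=np.array([-2.98,-.74,-1.14,-2.1,-1.57]);hi=np.array([2.98,1.72,1.35,2.04,1.44])
def ik(tcp,tz):
    best=None
    for q0 in ([0,.5,.3,1.4,0],[.2,.6,.7,1.9,-.7],[-.2,.8,.3,1.2,.7]):
        g=lambda q:np.r_[(fk(np.r_[q,0],K)[0]-tcp)*10,fk(np.r_[q,0],K)[1]-tz]
        s=least_squares(g,q0,bounds=(lo,hi))
        if best is None or s.cost<best.cost:best=s
    return best.x,np.linalg.norm(g(best.x))
if __name__=="__main__":
    np.set_printoptions(precision=3,suppress=True);print(K,f(K)[:12].round(1))
    for nm,g,yaw in(("r2",[.63,-.188,.137],0),("bw",[.6156,.0361,.111],-22.5)):
        for lean in(45,-45,40,-40):
            y=np.radians(yaw+90);t=np.radians(lean)
            b=np.array([np.sin(t)*np.cos(y),np.sin(t)*np.sin(y),np.cos(t)])
            print(nm,lean,*ik(np.array(g)-.0187*b,-b))
E
python3 kin.py
```

```text
[-0.     0.244  0.486  0.001  0.399 -0.167  0.316  0.139] [ 0. -0.  0. -0.  0. -0.  0.  0. -0.  0.  0.  0.]
r2 45 [ 0.035  0.59   0.009  1.024 -0.785] 1.2924342367645311e-14
r2 -45 [-0.563  1.018  0.779  1.823  0.641] 5.4646690535412634e-14
r2 40 [ 0.005  0.567  0.016  1.024 -0.698] 2.2866365281414424e-15
r2 -40 [-0.541  0.944  0.688  1.722  0.583] 2.813086721456481e-15
bw 45 [ 0.319  1.024  0.711  1.836 -0.565] 4.881982545257075e-12
bw -45 [-0.287  0.451 -0.304  0.711  0.78 ] 3.363270270773448e-13
bw 40 [ 0.299  0.944  0.609  1.727 -0.518] 4.945095129329892e-15
bw -40 [-0.253  0.433 -0.281  0.74   0.69 ] 4.244062583408401e-15
```

The wrist model says: pick with a lean towards +y, then turn by 157.5° and place with the lean towards -y. That keeps the wrist away from the wall in both places. Moving to the pre-grasp pose with a 50° lean.

Emit:
arm_command:
  increments:
    - [-1, 23, -129, -129, -0.122, 0, 0]
    - [-1, 23, -129, -129, -0.122, 0, 0]
    - [-1, 23, -129, -129, -0.122, 0, 0]
    - [-1, 23, -129, -129, -0.122, 0, 0]
    - [-1, 23, -129, -129, -0.122, 0, 0]

```text
t: 6.55
tool_pos: [0.628, -0.2056, 0.2651]
orientation: [1.709, 1.698, -0.796]
force: [-0.3, 0.5, -0.1]
gripper_width: 0.0855
finger_force: 0.0
```

Run:
```python
from h import *
from scipy.spatial.transform import Rotation as Ro
s=ctrl.observe();print(s['tool_pos'],s['joint_pos']);print(Ro.from_rotvec(s['orientation']).as_matrix())
p=ctrl.camera_params("wrist");cv2.imwrite("pics/w4.png",ctrl.read_camera("wrist"))
print(proj(p,(.63,-.188,.2)),proj(p,(.63,-.188,.137)))
```

```text
[ 0.628  -0.2056  0.2651] [ 0.0572  0.5316  0.2261  1.3407 -0.8696  1.6698]
[[ 0.0045  1.     -0.0049]
 [ 0.6433 -0.0066 -0.7656]
 [-0.7656  0.0003 -0.6433]]
[325.9261 162.8031] [325.6154  59.8724]
```

View pics/w4.png

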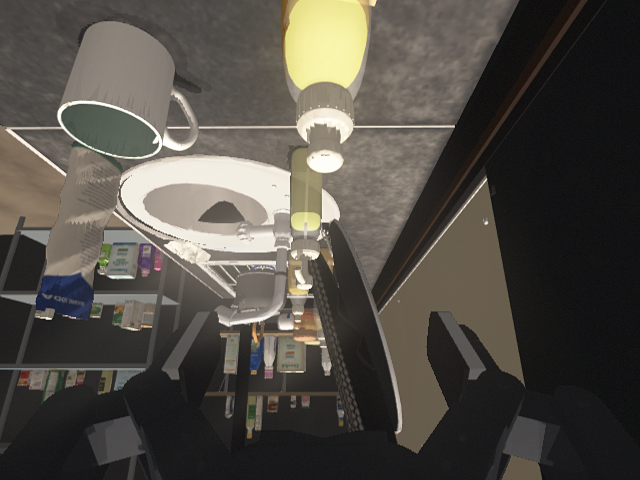

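The cap is seen at (325,160) against a predicted (326,163). Aligned; descending to grip.

Emit:
arm_command:
  increments:
    - [-1, 2, 3, -40, 0, 0, 0]
    - [-1, 2, 3, -80, 0, 0, 0]
    - [-1, 2, 3, -110, 0, 0, 0]
    - [-1, 2, 3, -130, 0, 0, 0]
    - [-1, 2, 3, -140, 0, 0, 0]

```text
t: 7.1
tool_pos: [0.632, -0.1988, 0.1277]
orientation: [1.706, 1.698, -0.79]
force: [0.0, -0.6, 0.3]
gripper_width: 0.0859
finger_force: 0.0
```

Emit:
arm_command:
  increments:
    - [0, 0, 0, 0, 0, 0, 0]
    - [0.5, 0, 0, 0, 0, 0, 0]
    - [1, 0, 0, 0, 0, 0, 0]
    - [1, 0, 0, 0, 0, 0, 0]
    - [1, 0, 0, 0, 0, 0, 0]
  grip_force: 50

```text
t: 7.6
tool_pos: [0.6327, -0.2, 0.1303]
orientation: [1.707, 1.695, -0.788]
force: [-1.2, 2.4, 6.1]
gripper_width: 0.0459
finger_force: 48.6
```

Emit:
arm_command:
  increments:
    - [1, 0, 0, 5, 0, 0, 0]
    - [1, 0, 0, 20, 0, 0, 0]
    - [1, 0, 0, 45, 0, 0, 0]
    - [1, 0, 0, 75, 0, 0, 0]
    - [1, 0, 0, 100, 0, 0, 0]

```text
t: 8.1
tool_pos: [0.632, -0.2, 0.2308]
orientation: [1.707, 1.696, -0.789]
force: [0.8, 0.2, -2.5]
gripper_width: 0.0463
finger_force: 49.6
```

Run:
```python
from h import *
s=ctrl.observe();print(s['tool_pos'],s['force'],s['torque'],s['gripper_width'])
S=ctrl.read_camera("scene");crop(S,270,100,470,380,2.1,"pics/s5.png")
```

```text
[ 0.632  -0.2     0.2308] [ 0.8103  0.2427 -2.5186] [ 0.9928 -0.0613  0.0027] 0.04631585874926926
```

View pics/s5.png

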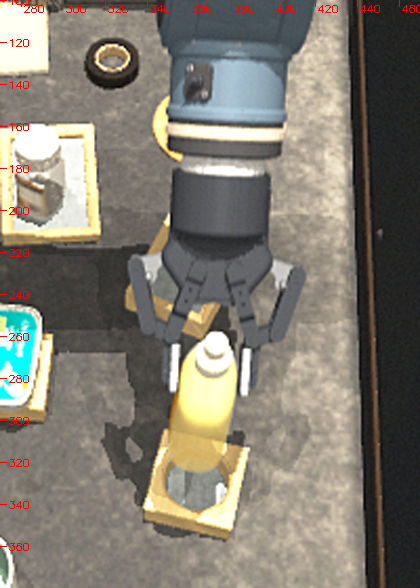

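The bottle hangs straight in the pads and round well 2 (about (363,332)) is free. Now I'll turn it about the vertical while carrying it over.

Emit:
arm_command:
  increments:
    - [1, 0, 12, 10, 0, 0, 0.1]
    - [1, -4, 24, 20, 0, 0, 0.22]
    - [1, -8, 36, 30, 0, 0, 0.35]
    - [1, -14, 48, 35, 0, 0, 0.48]
    - [1, -20, 60, 40, 0, 0, 0.61]

```text
t: 8.65
tool_pos: [0.6116, -0.1392, 0.2696]
orientation: [1.071, 2.055, -0.493]
force: [0.8, -0.8, -2.2]
gripper_width: 0.0461
finger_force: 50.8
```

Emit:
arm_command:
  increments:
    - [1, -4, 14, 0, 0, 0, 0.14]
    - [1, -8, 28, 0, 0, 0, 0.28]
    - [1, -12, 42, 0, 0, 0, 0.42]
    - [1, -16, 56, 0, 0, 0, 0.56]
    - [1, -20, 70, 0, 0, 0, 0.7]

```text
t: 9.15
tool_pos: [0.5911, -0.069, 0.2692]
orientation: [0.295, 2.252, -0.132]
force: [0.1, -0.7, -2.0]
gripper_width: 0.0464
finger_force: 50.8
```

Emit:
arm_command:
  increments:
    - [1, 3, 14, 0, 0, 0, 0.14]
    - [1, 6, 28, 0, 0, 0, 0.28]
    - [1, 9, 42, 0, 0, 0, 0.42]
    - [1, 12, 56, 0, 0, 0, 0.56]
    - [1, 15, 65, 0, 0, 0, 0.7]

```text
t: 9.65
tool_pos: [0.6064, -0.0045, 0.2694]
orientation: [-0.496, 2.224, 0.237]
force: [0.0, 0.7, -2.4]
gripper_width: 0.046
finger_force: 50.7
```

```bash
cat > st.py <<'E'
from h import *
from scipy.spatial.transform import Rotation as Ro
s=ctrl.observe();M=Ro.from_rotvec(s['orientation']).as_matrix()
print(s['tool_pos'],s['gripper_width'],"q",s['joint_pos']);b=-M[:,2]
print("grasp",s['tool_pos']+.0187*b,"b",b,"close",M[:,1],"closeyaw",np.degrees(np.arctan2(M[1,1],M[0,1])),"lean",np.degrees(np.arccos(b[2])))
E
python3 st.py
```

```text
[ 0.6064 -0.0045  0.2694] 0.045964093044932625 q [-0.2727 -0.1242 -0.6773  0.2843  0.5279 -0.5045]
grasp [ 0.5934 -0.0107  0.2814] b [-0.6926 -0.3293  0.6418] close [-0.4264  0.9045  0.004 ] closeyaw 115.24024664255333 lean 50.07580022909607
```

Emit:
arm_command:
  increments:
    - [1, 3, 12, 0, 0, 0, 0.15]
    - [1, 6, 24, 0, 0, 0, 0.3]
    - [1, 9, 36, 0, 0, 0, 0.45]
    - [1, 12, 46, 0, 0, 0, 0.6]
    - [1, 14, 52, 0, 0, 0, 0.738]

```text
t: 10.15
tool_pos: [0.6208, 0.0458, 0.269]
orientation: [-1.279, 1.966, 0.599]
force: [0.3, -0.5, -2.4]
gripper_width: 0.0462
finger_force: 50.7
```

Emit:
arm_command:
  increments:
    - [1, 0, 0, -20, 0, 0, 0.0]
    - [1, 0, 0, -50, 0, 0, 0.0]
    - [1, 0, 0, -80, 0, 0, 0.0]
    - [1, 0, 0, -100, 0, 0, 0.0]
    - [1, 0, 0, -100, 0, 0, 0.0]

```text
t: 10.65
tool_pos: [0.6194, 0.046, 0.1658]
orientation: [-1.273, 1.973, 0.601]
force: [-0.5, 0.3, -2.1]
gripper_width: 0.0463
finger_force: 50.8
```

```bash
python3 st.py
python3 - <<'E'
from h import *
a=ctrl.read_camera("scene");b=ctrl.read_camera("top")
k=cv2.resize(a[120:320,280:440],None,fx=2.4,fy=2.4,interpolation=2);l=cv2.resize(b[140:260,220:360],None,fx=2.8,fy=2.8,interpolation=2)
o=np.zeros((480,800,3),np.uint8);o[:k.shape[0],:k.shape[1]]=k;o[:l.shape[0],390:390+l.shape[1]]=l;cv2.imwrite('pics/b6.png',o)
E
```

```text
[0.6194 0.046  0.1658] 0.04630888411982479 q [-0.3226  0.3861 -0.2645  0.813   0.864  -1.4189]
grasp [0.6137 0.033  0.1778] b [-0.307  -0.6992  0.6457] close [-0.9127  0.4086  0.0085] closeyaw 155.88125906999815 lean 49.78349120402924
```

View pics/b6.png

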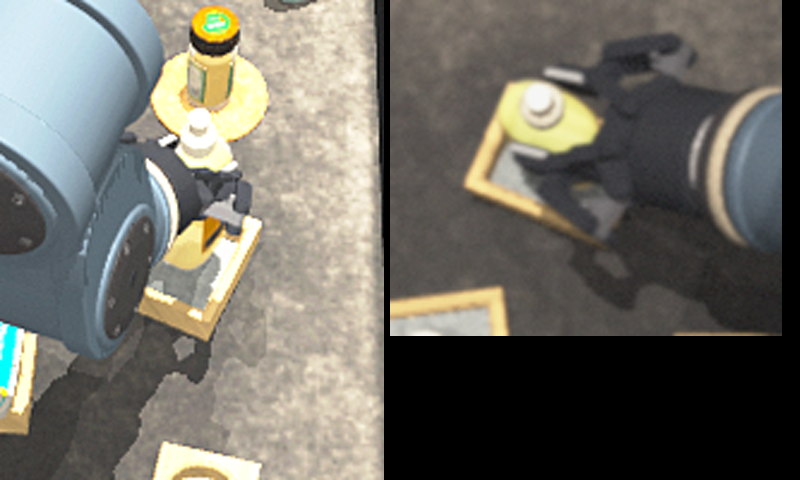

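The bottle is over the bottle holder: cap at (274,176) in the top view and (363,170) in the scene view.

Run:
```python
from h import *
T=ctrl.camera_params("top");S=ctrl.camera_params("scene")
print(tri([(T,np.array((273.9,175.7))),(S,np.array((363.3,168.5)))]),plane(T,(273.9,175.7),.237))
```

```text
(array([0.613 , 0.0348, 0.2346]), [array([-0.2, -0.6]), array([-0.5,  0.2])]) [0.6114 0.0343 0.237 ]
```

Emit:
arm_command:
  increments:
    - [1, 3, 1, 0, 0, 0, 0.028]
    - [1, 3, 1, -20, 0, 0, 0.028]
    - [1, 3, 1, -40, 0, 0, 0.028]
    - [1, 3, 1, -50, 0, 0, 0.028]
    - [1, 3, 1, -56, 0, 0, 0.028]

```text
t: 11.25
tool_pos: [0.6283, 0.0468, 0.1207]
orientation: [-1.301, 1.94, 0.605]
force: [-23.3, -14.7, 72.9]
gripper_width: 0.0461
finger_force: 68.8
```

Emit:
arm_command:
  increments:
    - [1, 0, 0, -2, 0, 0, 0]
    - [1, 0, 0, -4, 0, 0, 0]
    - [1, 0, 0, -4, 0, 0, 0]

```text
t: 11.55
tool_pos: [0.6296, 0.0464, 0.1188]
orientation: [-1.301, 1.937, 0.602]
force: [-14.4, -11.3, 68.0]
gripper_width: 0.0461
finger_force: 60.8
```

Unexpected contact (73 N). I'll back off and look.

Emit:
arm_command:
  increments:
    - [1, 0, 0, 15, 0, 0, 0]
    - [1, 0, 0, 40, 0, 0, 0]
    - [1, 0, 0, 60, 0, 0, 0]
    - [1, 0, 0, 60, 0, 0, 0]

```text
t: 11.95
tool_pos: [0.6257, 0.0462, 0.1729]
orientation: [-1.305, 1.951, 0.604]
force: [1.0, -1.0, -1.5]
gripper_width: 0.0464
finger_force: 52.2
```

```bash
python3 st.py
python3 - <<'E'
from h import *
s=ctrl.observe();print(s['force'])
a=ctrl.read_camera("scene");b=ctrl.read_camera("top")
cv2.imwrite('pics/s7.png',a);cv2.imwrite('pics/t7.png',b)
k=cv2.resize(a[100:260,290:420],None,fx=3,fy=3,interpolation=2);l=cv2.resize(b[140:260,230:350],None,fx=3.4,fy=3.4,interpolation=2)
o=np.zeros((480,800,3),np.uint8);o[:k.shape[0],:k.shape[1]]=k;o[:l.shape[0],391:391+l.shape[1]]=l;cv2.imwrite('pics/b7.png',o)
E
```

```text
[0.6257 0.0462 0.1729] 0.04635344611937942 q [-0.3201  0.4039 -0.2183  0.8603  0.8679 -1.4583]
grasp [0.6202 0.033  0.1849] b [-0.2943 -0.7062  0.6439] close [-0.9239  0.3827 -0.0024] closeyaw 157.496246193571 lean 49.91443503725275
[ 0.9976 -1.0361 -1.4647]
```

View pics/b7.png

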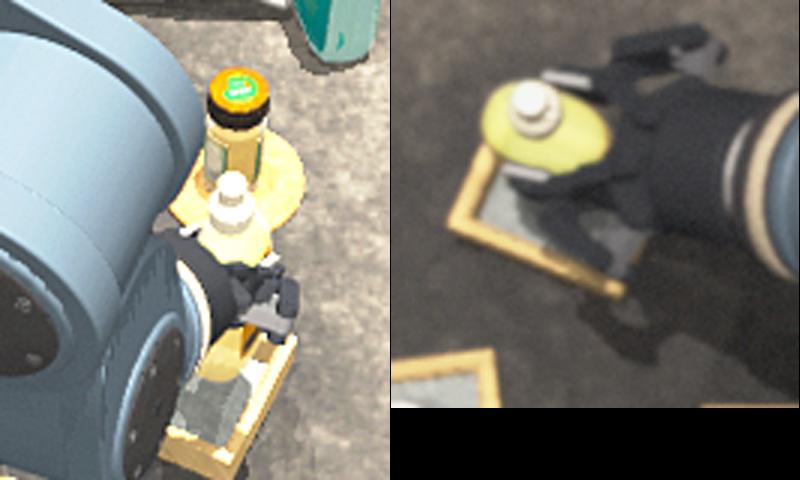

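The cap is now at about (271,169) in the top view and (367,161) in the scene view, so the bottle may have shifted in the grip. I'll compare it with a model in the wrist, top and scene views in one composite.

Run:
```python
from h import *
T=ctrl.camera_params("top");S=ctrl.camera_params("scene")
c,r=tri([(T,np.array((271.2,169.0))),(S,np.array((367.3,160.8)))]);print(c,r)
W=ctrl.camera_params("wrist");im=ctrl.read_camera("wrist");cv2.imwrite('pics/w8.png',im)
import pickle;pickle.dump((W,c),open('w8.pkl','wb'))
a=np.radians(-22.5);R=np.array([[np.cos(a),-np.sin(a)],[np.sin(a),np.cos(a)]])
def draw(I,P,x0,y0,x1,y1,k):
    C=cv2.resize(I[y0:y1,x0:x1],None,fx=k,fy=k,interpolation=2)
    def poly(ct,hx,hy,z,col):
        q=np.array([k*(proj(P,[*(np.array(ct)+R@[sx*hx,sy*hy]),z])-(x0,y0)) for sx,sy in((1,1),(1,-1),(-1,-1),(-1,1))]);cv2.polylines(C,[q.astype(int)],True,col,1);return q
    poly([.6156,.0361],.0325,.0465,.036,(255,0,255))
    q0=poly(c[:2],.023,.036,c[2]-.167,(255,0,0));q1=poly(c[:2],.023,.036,c[2]-.059,(0,0,255))
    for i in range(4):cv2.line(C,tuple(q0[i].astype(int).tolist()),tuple(q1[i].astype(int).tolist()),(0,255,0),1)
    return C
o=np.zeros((600,800,3),np.uint8)
A=draw(im,W,110,0,530,480,1.2);o[:A.shape[0],:A.shape[1]]=A
B=draw(cv2.imread('pics/s7.png'),S,320,130,400,260,2.3*1.0);B=draw(cv2.imread('pics/s7.png'),S,325,140,405,260,3.6);B=B[:300,:290];o[:B.shape[0],508:508+B.shape[1]]=B
D=draw(cv2.imread('pics/t7.png'),T,240,155,320,235,3.6);o[300:300+D.shape[0],508:508+D.shape[1]]=D[:300]
cv2.imwrite('pics/cmp.png',o)
```

```text
[0.6193 0.0379 0.254 ] [array([-0.2, -0.5]), array([-0.4,  0.2])]
```

View pics/cmp.png

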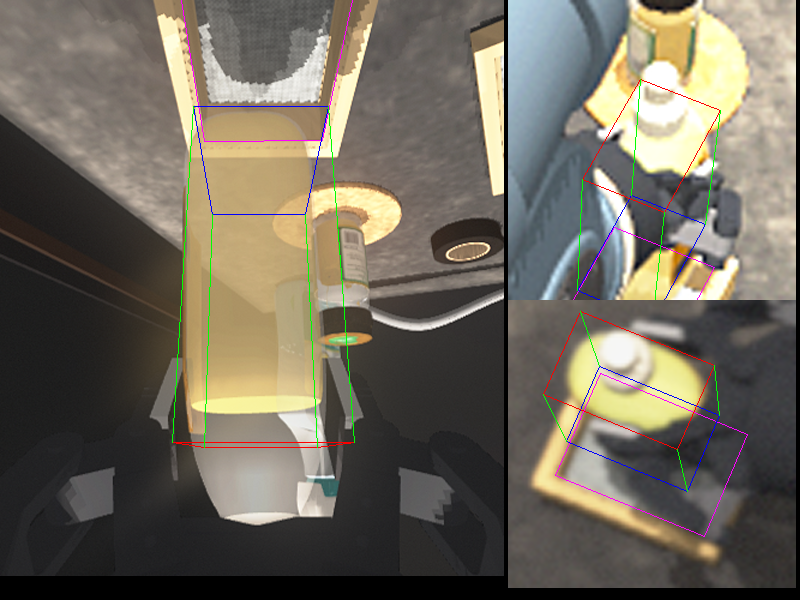

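The wrist view shows the bottle upright, base front edge at crop (190–312,107), holder front edge at crop (183–338,153). The bottle slid 12 mm up in the pads, so it had landed on the rim. I'll work out the base-to-well offset.

Run:
```python
from h import *
import pickle
W,c=pickle.load(open('w8.pkl','rb'))
a=np.radians(-22.5);R=np.array([[np.cos(a),-np.sin(a)],[np.sin(a),np.cos(a)]]);w=np.array([.6156,.0361])
f=lambda ct,x,y,z:np.round(1.2*(proj(W,[*(np.array(ct)+R@[x,y]),z])-(110,0)),1)
print("outer front top corners (obs 338,157 / 183,150):",f(w,-.0425,-.0565,.036),f(w,.0425,-.0565,.036), "front bottom",f(w,-.0425,-.0565,0),f(w,.0425,-.0565,0))
print("base front (visual 77 long 49 wide) obs 190..312,107:",f(c[:2],-.0245,-.0385,c[2]-.167),f(c[:2],.0245,-.0385,c[2]-.167))
print("cap top",f(c[:2],0,0,c[2]),"cap base r",f(c[:2],0,0,c[2]-.035))
# backproject
inv=lambda u,v,z:plane(W,(u/1.2+110,v/1.2),z)
L,Rr=inv(190,109,c[2]-.167),inv(312,109,c[2]-.167);print("bottle base front L,R in well frame mm",[(R.T@(q[:2]-w)*1e3).round(1) for q in(L,Rr)])
print("block corners in well frame",[(R.T@(inv(*q,.036)[:2]-w)*1e3).round(1) for q in((338,157),(183,150))])
# s5: bottle just lifted
S=ctrl.camera_params("scene");g=np.array([.632,-.188])
print("s5 cap pred",proj(S,[*g,.302]),"obs",(270+213/2.1,100+340/2.1),"base centre -y edge pred",proj(S,[g[0],g[1]-.036,.135]),"obs",(270+200/2.1,100+470/2.1))
```

```text
outer front top corners (obs 338,157 / 183,150): [396.6 -66.5] [141.1 -66.2] front bottom [ 384.9 -130.4] [ 150.2 -130.2]
base front (visual 77 long 49 wide) obs 190..312,107: [334.  101.1] [188.1 101.3]
cap top [263.4 669.2] cap base r [262.5 528.1]
bottle base front L,R in well frame mm [array([ 27. , -31.9]), array([-14.8, -31.8])]
block corners in well frame [array([-43.5,  60.5]), array([45.7, 54. ])]
s5 cap pred [372.2716 259.3782] obs (371.42857142857144, 261.9047619047619) base centre -y edge pred [365.5705 323.2344] obs (365.23809523809524, 323.8095238095238)
```

The holder edge confirms the well position within 1 mm. The bottle base sits about 6 mm towards +x' and 3–5 mm towards +y' of the well axis. I'll correct that and descend with force checks.

Emit:
arm_command:
  increments:
    - [1, -4, -1, 0, 0, 0, 0]
    - [1, -7, -2, -15, 0, 0, 0]
    - [1, -7, -2, -30, 0, 0, 0]
    - [1, -7, -2, -40, 0, 0, 0]
    - [1, -7, -2, -45, 0, 0, 0]

```text
t: 12.6
tool_pos: [0.616, 0.045, 0.1216]
orientation: [-1.303, 1.956, 0.613]
force: [-0.1, 0.5, -2.4]
gripper_width: 0.0457
finger_force: 52.1
```

Emit:
arm_command:
  increments:
    - [1, 0, 0, -3, 0, 0, 0]
    - [1, 0, 0, -6, 0, 0, 0]
    - [1, 0, 0, -9, 0, 0, 0]
    - [1, 0, 0, -9, 0, 0, 0]

```text
t: 13.0
tool_pos: [0.6167, 0.0449, 0.1139]
orientation: [-1.303, 1.955, 0.611]
force: [0.2, -0.7, -1.8]
gripper_width: 0.046
finger_force: 52.1
```

```bash
python3 st.py
python3 - <<'E'
from h import *
print(ctrl.observe()['force'])
W=ctrl.camera_params("wrist");im=ctrl.read_camera("wrist");cv2.imwrite('pics/w9.png',im)
E
```

```text
[0.6167 0.0449 0.1139] 0.04598732319016049 q [-0.3275  0.4564 -0.3046  0.7372  0.8679 -1.4697]
grasp [0.6112 0.0316 0.1259] b [-0.2897 -0.7074  0.6447] close [-0.9239  0.3827  0.0047] closeyaw 157.4988839580431 lean 49.85700049178544
[ 0.2267 -0.7474 -1.7906]
```

No contact with the base already about 8 mm below the rim, so it's in. Going on to the floor.

Emit:
arm_command:
  increments:
    - [1, 0, 0, -5, 0, 0, 0]
    - [1, 0, 0, -10, 0, 0, 0]
    - [1, 0, 0, -14, 0, 0, 0]
    - [1, 0, 0, -17, 0, 0, 0]
    - [1, 0, 0, -17, 0, 0, 0]

```text
t: 13.55
tool_pos: [0.6164, 0.0449, 0.0964]
orientation: [-1.303, 1.956, 0.612]
force: [-0.8, 0.4, -2.5]
gripper_width: 0.046
finger_force: 52.1
```

Emit:
arm_command:
  increments:
    - [1, 0, 0, -2, 0, 0, 0]
    - [1, 0, 0, -3, 0, 0, 0]
    - [1, 0, 0, -3, 0, 0, 0]

```text
t: 13.85
tool_pos: [0.6167, 0.0449, 0.094]
orientation: [-1.303, 1.955, 0.611]
force: [-1.1, 0.1, -0.7]
gripper_width: 0.0461
finger_force: 52.1
```

Emit:
arm_command:
  increments:
    - [1, 0, 0, -1, 0, 0, 0]
    - [1, 0, 0, -2, 0, 0, 0]
    - [1, 0, 0, -2, 0, 0, 0]

```text
t: 14.15
tool_pos: [0.6166, 0.0448, 0.0919]
orientation: [-1.303, 1.955, 0.611]
force: [-1.1, 0.7, -1.7]
gripper_width: 0.0461
finger_force: 52.1
```

Emit:
arm_command:
  increments:
    - [1, 0, 0, -1, 0, 0, 0]
    - [1, 0, 0, -2, 0, 0, 0]
    - [1, 0, 0, -3, 0, 0, 0]
    - [1, 0, 0, -3, 0, 0, 0]

```text
t: 14.55
tool_pos: [0.6177, 0.0447, 0.0908]
orientation: [-1.302, 1.952, 0.61]
force: [-4.9, -5.6, 16.2]
gripper_width: 0.0459
finger_force: 49.7
```

Floor contact at the expected height. Release and rise.

Emit:
arm_command:
  increments:
    - [1, 0, 0, 1, 0, 0, 0]
    - [0, 0, 0, 1, 0, 0, 0]
    - [-1, 0, 0, 1, 0, 0, 0]
    - [-1, 0, 0, 1, 0, 0, 0]
    - [-1, 0, 0, 1, 0, 0, 0]

```text
t: 15.05
tool_pos: [0.6165, 0.0449, 0.0897]
orientation: [-1.303, 1.956, 0.612]
force: [-0.2, -0.9, -0.0]
gripper_width: 0.085
finger_force: 0.0
```

Emit:
arm_command:
  increments:
    - [-1, 0, 0, 10, 0, 0, 0]
    - [-1, 0, 0, 40, 0, 0, 0]
    - [-1, 0, 0, 85, 0, 0, 0]
    - [-1, 0, 0, 130, 0, 0, 0]
    - [-1, 0, 0, 160, 0, 0, 0]

```text
t: 15.55
tool_pos: [0.617, 0.0448, 0.2542]
orientation: [-1.304, 1.953, 0.608]
force: [-0.3, -0.3, -0.1]
gripper_width: 0.0856
finger_force: 0.0
```

```bash
python3 st.py
python3 - <<'E'
from h import *
a=ctrl.read_camera("scene");b=ctrl.read_camera("top");cv2.imwrite('pics/s10.png',a);cv2.imwrite('pics/t10.png',b)
# compare static items with start
for n,i,bx in(("scene",a,dict(mug=(225,345,290,412),tin=(248,240,298,302),wjar=(268,155,320,218))),("top",b,dict(mug=(425,250,480,308),tin=(310,255,368,302)))):
    o=cv2.imread(f'pics/{n}0.png')
    for k,(x0,y0,x1,y1) in bx.items():print(n,k,np.abs(i[y0:y1,x0:x1].astype(int)-o[y0:y1,x0:x1]).mean().round(1))
T=ctrl.camera_params("top");S=ctrl.camera_params("scene")
X=[.6146,.0346,.173];print("cap pred",proj(T,X),proj(S,X))
for nm,I,P in(("top",b,T),("scene",a,S)):
    u,v=proj(P,X).astype(int);h=cv2.cvtColor(I[v-25:v+25,u-25:u+25],cv2.COLOR_BGR2HSV)
    m=((h[...,1]<50)&(h[...,2]>170)).astype(np.uint8);nn,_,st,ce=cv2.connectedComponentsWithStats(m)
    print(nm,[(st[i,4],(ce[i]+[u-25,v-25]).round(1)) for i in range(1,nn) if st[i,4]>15])
E
```

```text
[0.617  0.0448 0.2542] 0.08558977311278179 q [-0.3275  0.3343 -0.1016  1.0591  0.8684 -1.4698]
grasp [0.6115 0.0316 0.2662] b [-0.2918 -0.707   0.6442] close [-0.9239  0.3827  0.0014] closeyaw 157.5007243794826 lean 49.894645537922436
scene mug 21.1
scene tin 17.2
scene wjar 107.0
top mug 51.2
top tin 39.4
cap pred [276.267  182.7767] [361.9541 188.3413]
top [(np.int32(138), array([277.4, 184.5])), (np.int32(43), array([265. , 194.3])), (np.int32(51), array([260.7, 203.3]))]
scene [(np.int32(77), array([352.6, 173.2])), (np.int32(58), array([373.3, 179.6])), (np.int32(379), array([359.6, 201.4])), (np.int32(28), array([379.2, 197.9])), (np.int32(46), array([378.7, 210.1]))]
```

The bottle stands in its well: cap at (277,184) in the top view, (276,183) predicted. Next, the tool goes upright and over the white-lid jar.

Emit:
arm_command:
  increments:
    - [-1, -20, 10, 10, -0.13, 0.054, 0]
    - [-1, -50, 24, 10, -0.265, 0.109, 0]
    - [-1, -80, 38, 0, -0.4, 0.165, 0]
    - [-1, -115, 54, 0, -0.53, 0.219, 0]
    - [-1, -140, 66, 0, -0.665, 0.274, 0]

```text
t: 16.15
tool_pos: [0.4748, 0.1106, 0.2511]
orientation: [-1.672, 2.511, 0.122]
force: [1.2, 0.2, -1.3]
gripper_width: 0.0857
finger_force: 0.0
```

Emit:
arm_command:
  increments:
    - [-1, -16, 8, -10, -0.14, 0.058, 0]
    - [-1, -16, 8, -20, -0.14, 0.058, 0]
    - [-1, -16, 8, -20, -0.14, 0.058, 0]

```text
t: 16.45
tool_pos: [0.46, 0.1198, 0.2285]
orientation: [1.743, -2.61, -0.005]
force: [-0.3, -0.9, -0.3]
gripper_width: 0.0856
finger_force: 0.0
```

```bash
python3 st.py
cat > lid.py <<'E'
import sys
from h import *
# find the white lid blob in the wrist view near its predicted place
X=[float(v) for v in sys.argv[1:4]]
W=ctrl.camera_params("wrist");im=ctrl.read_camera("wrist");cv2.imwrite(sys.argv[4],im)
u,v=proj(W,X);print("pred",u,v)
u0,v0=max(0,int(u)-60),max(0,int(v)-60);h=cv2.cvtColor(im[v0:v0+120,u0:u0+120],cv2.COLOR_BGR2HSV)
m=((h[...,1]<40)&(h[...,2]>190)).astype(np.uint8);n,L,st,ce=cv2.connectedComponentsWithStats(m)
for i in range(1,n):
    if st[i,4]>150:
        (cx,cy),ax,_=cv2.minAreaRect(np.argwhere(L==i)[:,::-1].astype(np.float32));c=np.array((cx+u0,cy+v0));print(st[i,4],c.round(1),np.round(ax,1),plane(W,c,X[2]))
E
python3 lid.py .4606 .1187 .115 pics/w11.png
```

```text
[0.46   0.1198 0.2285] 0.08557312004014421 q [ 0.2535  0.166  -0.0992  1.3093  0.0019 -0.9243]
grasp [0.46   0.1198 0.2472] b [ 0.0041 -0.0009  1.    ] close [-0.9237  0.383   0.0041] closeyaw 157.48159144812686 lean 0.23874972629165944
pred 322.1023083438283 231.9658812102072
1369 [347.7 257.2] [27.2 70.2] [0.4504 0.1448 0.115 ]
```

Run:
```python
from h import *
im=cv2.imread('pics/w11.png');W=ctrl.camera_params("wrist")
g=cv2.medianBlur(cv2.cvtColor(im,6),5)[150:320,220:430]
c=cv2.HoughCircles(g,cv2.HOUGH_GRADIENT,1,10,param1=80,param2=15,minRadius=26,maxRadius=38)
for x,y,r in c[0][:6]:print(x+220,y+150,r,plane(W,(x+220,y+150),.115))
print(np.array2string(g[::12,::12],max_line_width=150))
```

```text
321.5 237.5 30.8 [0.4633 0.1219 0.115 ]
319.5 225.5 35.2 [0.461  0.1127 0.115 ]
337.5 259.5 28.6 [0.4589 0.143  0.115 ]
339.5 247.5 33.0 [0.4538 0.1345 0.115 ]
298.5 201.5 27.4 [0.468  0.0901 0.115 ]
[[ 91  90  88  92  92  62  50  50 115 120 121  46  46  46  44  44  46  49]
 [ 93  89  91  93  91  62  58 122 112  98 113  48  48  47  45  44  47  51]
 [ 92  89 102  88  54 125 117  99 100 101 101 119  51  49  50  47  49  51]
 [ 89  90  80 207 123 105 104  98 118 120  79 107  52  52  52  51  49  80]
 [ 83  83  82 202 152 181 180 113  96  99 104  82 119  53  49  60  76  76]
 [ 82  84  85  98 191 176 180 117 143 142 112  89  97  62  78  74  75  84]
 [ 85  85  87  91 195 155 184 143 143 143 140  93  88 184  79  91  89  84]
 [ 93  90  90  91  90 200 133 135 143 125 121 165 172 181 215  89  85  84]
 [ 92  89  90  90  89  89 180 122 140 122 125 205 200 195 226  90  88  89]
 [ 92  89  87  90  89  91 202 136 121 122 209 212 213 163 195 226  90  86]
 [ 91  88  90  90  93  92  92 205 182 213 217 212 214 242  92  92  92  90]
 [ 92  95  95  97  98  97  92  95 210 210 219 238  98  99  98  98  94  90]
 [107 101  99  98  95  95  99  95 229 235 107 101 101 102  99  97  91  91]
 [222 185 159  95  98  97  95  94  96  99 100 102 103  99  94  92  93  91]
 [216 214 202 216  97  96  96 100 109  96 100  99 104  99  97  97 100 102]]
```

The lid circle (321,237, r=31) puts the jar at (0.463, 0.122), in line with the first estimate. Descend, grip, lift.

Emit:
arm_command:
  increments:
    - [-1, 2, 1, -50, 0, 0, 0]
    - [-1, 2, 1, -100, 0, 0, 0]
    - [-1, 2, 1, -130, 0, 0, 0]
    - [-1, 2, 1, -142, 0, 0, 0]
    - [0.3, 2, 1, -142, 0, 0, 0]
  grip_force: 40

```text
t: 17.0
tool_pos: [0.4623, 0.1187, 0.0875]
orientation: [1.737, -2.614, -0.004]
force: [-0.1, 0.9, 0.0]
gripper_width: 0.0734
finger_force: 0.0
```

Emit:
arm_command:
  increments:
    - [1, 0, 0, 0, 0, 0, 0]
    - [1, 0, 0, 0, 0, 0, 0]
    - [1, 0, 0, 0, 0, 0, 0]
    - [1, 0, 0, 0, 0, 0, 0]

```text
t: 17.4
tool_pos: [0.464, 0.1202, 0.0899]
orientation: [-1.741, 2.613, 0.001]
force: [-1.8, 0.3, 8.9]
gripper_width: 0.0424
finger_force: 39.2
```

Emit:
arm_command:
  increments:
    - [1, 0, 0, 10, 0, 0, 0]
    - [1, 0, 0, 35, 0, 0, 0]
    - [1, 0, 0, 70, 0, 0, 0]
    - [1, 0, 0, 100, 0, 0, 0]
    - [1, 0, 0, 110, 0, 0, 0]

```text
t: 17.9
tool_pos: [0.4642, 0.1202, 0.2022]
orientation: [-1.74, 2.612, -0.001]
force: [0.3, 0.4, -0.6]
gripper_width: 0.0427
finger_force: 40.8
```

Emit:
arm_command:
  increments:
    - [1, 5, -30, 0, 0, 0, 0]
    - [1, 10, -75, 0, 0, 0, 0]
    - [1, 15, -120, 0, 0, 0, 0]
    - [1, 25, -165, 0, 0, 0, 0]
    - [1, 45, -205, 0, 0, 0, 0]

```text
t: 18.4
tool_pos: [0.5071, -0.0873, 0.1986]
orientation: [1.74, -2.614, -0.001]
force: [1.5, 0.7, -0.2]
gripper_width: 0.043
finger_force: 40.9
```

Emit:
arm_command:
  increments:
    - [1, 30, -35, 0, 0, 0, 0]
    - [1, 65, -65, 0, 0, 0, 0]
    - [1, 100, -90, 0, 0, 0, 0]
    - [1, 120, -102, 0, 0, 0, 0]
    - [1, 125, -106, 0, 0, 0, 0]

```text
t: 18.9
tool_pos: [0.6339, -0.1925, 0.1969]
orientation: [1.739, -2.614, -0.003]
force: [-1.2, -0.2, -0.9]
gripper_width: 0.0425
finger_force: 41.1
```

```bash
python3 st.py
python3 - <<'E'
from h import *
T=ctrl.camera_params("top");S=ctrl.camera_params("scene");a=ctrl.read_camera("scene");cv2.imwrite('pics/s12.png',a);b=ctrl.read_camera("top");cv2.imwrite('pics/t12.png',b)
# corners of r2 block from s10/t10 (empty): print wood mask minAreaRect
W=cv2.imread('pics/t10.png')
h=cv2.cvtColor(W[155:225,355:420],cv2.COLOR_BGR2HSV);m=((h[...,0]>12)&(h[...,0]<28)&(h[...,1]>60)&(h[...,2]>150)).astype(np.uint8)
n,L,st,ce=cv2.connectedComponentsWithStats(m);i=1+np.argmax(st[1:,4])
r=cv2.minAreaRect(np.argwhere(L==i)[:,::-1].astype(np.float32));print(r,st[i])
box=cv2.boxPoints(r)+[355,155];P=np.array([plane(T,q,.032)[:2] for q in box]);print(P,P.mean(0),[np.linalg.norm(P[k]-P[k-1]) for k in range(4)])
E
```

```text
[ 0.6339 -0.1925  0.1969] 0.04253652360743258 q [-0.2946  0.577   0.4133  1.4098 -0.0004 -1.4688]
grasp [ 0.6339 -0.1925  0.2156] b [ 0.0027 -0.0004  1.    ] close [-0.9224  0.3863  0.0027] closeyaw 157.27543933843842 lean 0.1577629481432941
((2.058823585510254, 1.2647056579589844), (2.572478771209717, 6.345447540283203), 59.03623962402344) [ 0  0  6  5 12]
[[ 0.7054 -0.1183]
 [ 0.7125 -0.1299]
 [ 0.7077 -0.1327]
 [ 0.7006 -0.1211]] [ 0.7066 -0.1255] [np.float64(0.005525396176330601), np.float64(0.013604820812947518), np.float64(0.005531024669557798), np.float64(0.013596793104778576)]
```

Emit:
arm_command:
  increments:
    - [1, 0, 1, -40, 0, 0, 0]
    - [1, 0, 2, -70, 0, 0, 0]
    - [1, 0, 2, -82, 0, 0, 0]
    - [1, 0, 2, -87, 0, 0, 0]
    - [1, 0, 2, -87, 0, 0, 0]

```text
t: 19.5
tool_pos: [0.6327, -0.1889, 0.112]
orientation: [1.741, -2.614, -0.001]
force: [0.6, 0.2, 0.8]
gripper_width: 0.0427
finger_force: 41.1
```

Emit:
arm_command:
  increments:
    - [1, 0, 0, -6, 0, 0, 0]
    - [1, 0, 0, -12, 0, 0, 0]
    - [1, 0, 0, -17, 0, 0, 0]
    - [1, 0, 0, -21, 0, 0, 0]
    - [1, 0, 0, -22, 0, 0, 0]

```text
t: 20.0
tool_pos: [0.6329, -0.1892, 0.0899]
orientation: [1.741, -2.614, -0.001]
force: [-7.1, 2.3, 21.2]
gripper_width: 0.0427
finger_force: 43.2
```

The jar is on the floor at its pick-up height. Release, then on to the tin.

Emit:
arm_command:
  increments:
    - [1, 0, 0, 1, 0, 0, 0]
    - [0, 0, 0, 1, 0, 0, 0]
    - [-1, 0, 0, 1, 0, 0, 0]
    - [-1, 0, 0, 1, 0, 0, 0]
    - [-1, 0, 0, 5, 0, 0, 0]

```text
t: 20.5
tool_pos: [0.6324, -0.1891, 0.0935]
orientation: [1.74, -2.613, -0.003]
force: [-0.2, -0.2, 0.8]
gripper_width: 0.0831
finger_force: 0.0
```

Emit:
arm_command:
  increments:
    - [-1, 0, 0, 45, 0, 0, 0]
    - [-1, 0, 0, 90, 0, 0, 0]
    - [-1, -40, 22, 110, 0, 0, 0.13]
    - [-1, -85, 44, 110, 0, 0, 0.26]
    - [-1, -125, 66, 110, 0, 0, 0.393]

```text
t: 21.0
tool_pos: [0.5065, -0.1227, 0.2047]
orientation: [2.224, -2.218, 0.001]
force: [-0.3, 0.7, 0.8]
gripper_width: 0.0856
finger_force: 0.0
```

Emit:
arm_command:
  increments:
    - [-1, -45, 28, -20, 0, 0, 0.0]
    - [-1, -60, 36, -40, 0, 0, 0.0]
    - [-1, -60, 36, -50, 0, 0, 0.0]

```text
t: 21.3
tool_pos: [0.4447, -0.0858, 0.1532]
orientation: [2.218, -2.222, -0.003]
force: [1.0, 0.1, 0.2]
gripper_width: 0.0853
finger_force: 0.0
```

```bash
python3 st.py
python3 - <<'E'
from h import *
W=ctrl.camera_params("wrist");im=ctrl.read_camera("wrist");cv2.imwrite('pics/w13.png',im)
print("pred",proj(W,(.4475,-.0864,.057)))
h=cv2.cvtColor(im,cv2.COLOR_BGR2HSV);m=((h[...,0]>80)&(h[...,0]<100)&(h[...,1]>90)&(h[...,2]>90)).astype(np.uint8)
m=cv2.morphologyEx(m,cv2.MORPH_CLOSE,np.ones((15,15)))
n,L,st,ce=cv2.connectedComponentsWithStats(m)
for i in range(1,n):
    if st[i,4]>800:
        r=cv2.minAreaRect(np.argwhere(L==i)[:,::-1].astype(np.float32));print(st[i],r)
        P=np.array([plane(W,q,.057)[:2] for q in cv2.boxPoints(r)]);d=[P[k]-P[k-1] for k in range(4)]
        print(P.mean(0),[(np.linalg.norm(x).round(4),np.degrees(np.arctan2(x[1],x[0])).round(1)) for x in d])
E
```

```text
[ 0.4447 -0.0858  0.1532] 0.08532088934519463 q [-0.1901  0.1504 -0.3107  1.1128 -0.0008 -1.7593]
grasp [ 0.4448 -0.0858  0.1719] b [0.0031 0.0002 1.    ] close [-1.      0.0016  0.0031] closeyaw 179.90891099727781 lean 0.18057523062747485
pred [319.6618 240.0885]
[ 282  173   75  127 7380] ((319.0, 236.0), (126.0, 74.0), 90.0)
[ 0.448  -0.0867] [(np.float64(0.0926), np.float64(-92.2)), (np.float64(0.0485), np.float64(179.9)), (np.float64(0.0927), np.float64(91.6)), (np.float64(0.0546), np.float64(-0.2))]
```

The wrist view gives the tin at (0.448, -0.087), yaw 0, as before. Descend and grip.

Emit:
arm_command:
  increments:
    - [-1, 3, -1, -40, 0, 0, 0]
    - [-1, 3, -1, -80, 0, 0, 0]
    - [-1, 3, -1, -100, 0, 0, 0]
    - [-1, 3, -1, -108, 0, 0, 0]
    - [-1, 3, -1, -108, 0, 0, 0]

```text
t: 21.85
tool_pos: [0.4512, -0.0885, 0.0459]
orientation: [2.217, -2.223, -0.002]
force: [0.0, -0.2, 0.7]
gripper_width: 0.0851
finger_force: 0.0
```

Emit:
arm_command:
  increments:
    - [0, 0, 0, 0, 0, 0, 0]
    - [1, 0, 0, 0, 0, 0, 0]
    - [1, 0, 0, 0, 0, 0, 0]
    - [1, 0, 0, 0, 0, 0, 0]
  grip_force: 50

```text
t: 22.25
tool_pos: [0.4518, -0.0885, 0.0477]
orientation: [2.218, -2.224, 0.002]
force: [-4.6, 0.2, 13.4]
gripper_width: 0.0583
finger_force: 50.5
```

Emit:
arm_command:
  increments:
    - [1, 0, 0, 3, 0, 0, 0]
    - [1, 0, 0, 10, 0, 0, 0]
    - [1, 0, 0, 30, 0, 0, 0]
    - [1, 0, 0, 55, 0, 0, 0]
    - [1, 0, 0, 80, 0, 0, 0]

```text
t: 22.75
tool_pos: [0.4506, -0.0882, 0.1276]
orientation: [2.217, -2.223, -0.001]
force: [0.4, 0.9, -1.1]
gripper_width: 0.0581
finger_force: 54.1
```

Run:
```python
from h import *
s=ctrl.observe();print(s['tool_pos'],s['gripper_width'],s['force'],s['torque'])
W=ctrl.camera_params("wrist");im=ctrl.read_camera("wrist");cv2.imwrite('pics/w14.png',im)
T=ctrl.camera_params("top");S=ctrl.camera_params("scene");a=ctrl.read_camera("scene");b=ctrl.read_camera("top");cv2.imwrite('pics/s14.png',a)
for nm,im,P in(("w",im,W),("t",b,T),("s",a,S)):
    h=cv2.cvtColor(im,cv2.COLOR_BGR2HSV);m=((h[...,0]>80)&(h[...,0]<100)&(h[...,1]>90)&(h[...,2]>90)).astype(np.uint8)
    m=cv2.morphologyEx(m,cv2.MORPH_CLOSE,np.ones((9,9)));n,L,st,ce=cv2.connectedComponentsWithStats(m)
    print(nm,"pred",proj(P,[.4515,-.087,.137]),[(st[i],ce[i].round(1)) for i in range(1,n) if st[i,4]>150])
```

```text
[ 0.4506 -0.0882  0.1276] 0.05806173691672654 [ 0.4122  0.8724 -1.1443] [ 0.0162 -0.0282 -0.0011]
w pred [322.57   325.8709] [(array([  261,   223,   127,   192, 17090], dtype=int32), array([324.8, 321.9]))]
t pred [342.5083 273.8277] []
s pred [271.1374 248.2831] [(array([387,  84,  18,  34, 261], dtype=int32), array([394.3, 103.5])), (array([256, 235,  29,  36, 846], dtype=int32), array([269.7, 253.2]))]
```

Emit:
arm_command:
  increments:
    - [1, 2, 35, 0, 0, 0, 0.03]
    - [1, 5, 80, 0, 0, 0, 0.06]
    - [1, 8, 125, 0, 0, 0, 0.09]
    - [1, 11, 170, 0, 0, 0, 0.12]
    - [1, 14, 205, 0, 0, 0, 0.131]

```text
t: 23.4
tool_pos: [0.464, 0.1191, 0.1254]
orientation: [2.36, -2.07, -0.002]
force: [1.2, -0.5, -0.5]
gripper_width: 0.0586
finger_force: 54.1
```

Emit:
arm_command:
  increments:
    - [1, 0, 20, 0, 0, 0, 0]
    - [1, 0, 25, -15, 0, 0, 0]
    - [1, 0, 25, -30, 0, 0, 0]
    - [1, 0, 25, -40, 0, 0, 0]
    - [1, 0, 25, -40, 0, 0, 0]

```text
t: 23.9
tool_pos: [0.4635, 0.1414, 0.0845]
orientation: [2.356, -2.072, -0.004]
force: [0.5, 0.1, -2.5]
gripper_width: 0.0581
finger_force: 54.1
```

```bash
python3 st.py
python3 - <<'E'
from h import *
W=ctrl.camera_params("wrist");im=ctrl.read_camera("wrist")
a=np.radians(7.5);R=np.array([[np.cos(a),-np.sin(a)],[np.sin(a),np.cos(a)]]);w=np.array([.4647,.1432])
q=[proj(W,[*(w+R@[sx*.0395,sy*.0605]),.016]) for sx,sy in((1,1),(1,-1),(-1,-1),(-1,1))]
cv2.polylines(im,[np.array(q).astype(int)],True,(255,0,255),1)
q=[proj(W,[*(w+R@[sx*.0505,sy*.0715]),.016]) for sx,sy in((1,1),(1,-1),(-1,-1),(-1,1))]
cv2.polylines(im,[np.array(q).astype(int)],True,(0,0,255),1)
cv2.imwrite('pics/w15.png',im)
E
```

```text
[0.4635 0.1414 0.0845] 0.05805292592397148 q [ 0.2963  0.2655 -0.3498  0.9603 -0.0003 -1.4028]
grasp [0.4636 0.1414 0.1032] b [0.0045 0.0017 1.    ] close [-0.9918 -0.1279  0.0046] closeyaw -172.6513051712217 lean 0.2731074529787908
```

View pics/w15.png

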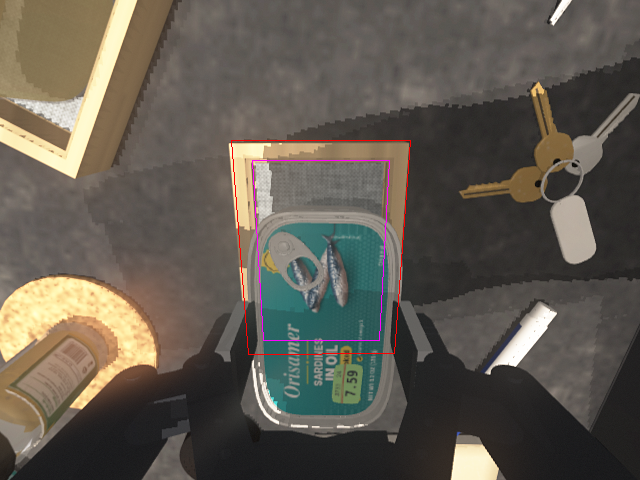

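The tin is level and lined up with the well (magenta outline at (253–390,160–340)), and the dark jar still stands on the trivet. Lowering.

Emit:
arm_command:
  increments:
    - [1, 1, 0, -25, 0, 0, 0]
    - [1, 1, 0, -45, 0, 0, 0]
    - [1, 1, 0, -54, 0, 0, 0]
    - [1, 1, 0, -58, 0, 0, 0]
    - [1, 1, 0, -61, 0, 0, 0]

```text
t: 24.45
tool_pos: [0.4662, 0.1419, 0.0255]
orientation: [2.358, -2.074, -0.001]
force: [-0.1, -0.1, -2.6]
gripper_width: 0.0581
finger_force: 54.1
```

Emit:
arm_command:
  increments:
    - [1, 0, 0, -2, 0, 0, 0]
    - [1, 0, 0, -4, 0, 0, 0]
    - [1, 0, 0, -4, 0, 0, 0]

```text
t: 24.75
tool_pos: [0.4662, 0.142, 0.0218]
orientation: [2.359, -2.074, -0.0]
force: [-1.2, -1.3, 6.0]
gripper_width: 0.058
finger_force: 54.9
```

Emit:
arm_command:
  increments:
    - [0, 0, 0, 0, 0, 0, 0]
    - [-1, 0, 0, 0, 0, 0, 0]
    - [-1, 0, 0, 0, 0, 0, 0]
    - [-1, 0, 0, 2, 0, 0, 0]
    - [-1, 0, 0, 15, 0, 0, 0]

```text
t: 25.25
tool_pos: [0.4648, 0.1416, 0.0353]
orientation: [2.357, -2.072, -0.003]
force: [0.1, -0.8, 0.1]
gripper_width: 0.0852
finger_force: 0.0
```

Emit:
arm_command:
  increments:
    - [-1, 0, 0, 50, 0, 0, 0]
    - [-1, 0, 0, 100, 0, 0, 0]
    - [-1, 0, 0, 150, 0, 0, 0]
    - [-1, 35, 20, 185, 0, 0, 0]
    - [-1, 70, 40, 190, 0, 0, 0]

```text
t: 25.75
tool_pos: [0.5376, 0.1825, 0.2315]
orientation: [-2.355, 2.072, -0.005]
force: [1.8, 0.5, -0.2]
gripper_width: 0.0853
finger_force: 0.0
```

```bash
python3 st.py
python3 - <<'E'
from h import *
T=ctrl.camera_params("top");S=ctrl.camera_params("scene");W=ctrl.camera_params("wrist")
for nm,P in(("top",T),("scene",S),("wrist",W)):
    im=ctrl.read_camera(nm);cv2.imwrite(f'pics/{nm}16.png',im)
    h=cv2.cvtColor(im,cv2.COLOR_BGR2HSV);m=((h[...,0]>80)&(h[...,0]<100)&(h[...,1]>90)&(h[...,2]>90)).astype(np.uint8)
    m=cv2.morphologyEx(m,cv2.MORPH_CLOSE,np.ones((9,9)));n,L,st,ce=cv2.connectedComponentsWithStats(m)
    print(nm,"pred tin",proj(P,[.465,.143,.032]),"pred dark lid",proj(P,[.627,.234,.111]),[(st[i],ce[i].round(1)) for i in range(1,n) if st[i,4]>150])
E
```

```text
[0.5376 0.1825 0.2315] 0.08530057046377165 q [ 0.3275  0.3505  0.1503  1.3651 -0.0003 -1.3712]
grasp [0.5375 0.1825 0.2502] b [-0.0052 -0.0015  1.    ] close [-0.9918 -0.1275 -0.0054] closeyaw -172.67503362207833 lean 0.3112807868034123
top pred tin [227.0431 270.4664] pred dark lid [175.4648 183.8739] [(array([204, 257,  46,  27, 902], dtype=int32), array([226.1, 270.2]))]
scene pred tin [292.578  181.2536] pred dark lid [369.5867 129.4011] [(array([387,  84,  18,  34, 257], dtype=int32), array([394.3, 103.5])), (array([282, 165,  23,  35, 756], dtype=int32), array([292.9, 182.1]))]
wrist pred tin [407.2629 174.1872] pred dark lid [205.2201 277.4363] [(array([ 379,  123,   60,  101, 4120], dtype=int32), array([408.1, 174.2]))]
```

All three views put the tin on its well's floor, within 1–2 px of the prediction. Last: the dark jar, standing where I released it.

Emit:
arm_command:
  increments:
    - [-1, 40, 22, 0, 0, 0, 0]
    - [-1, 75, 42, 0, 0, 0, 0]
    - [-1, 89, 51, 0, 0, 0, 0]
    - [-1, 89, 51, 0, 0, 0, 0]
  grip_force: 40

```text
t: 26.3
tool_pos: [0.6251, 0.2333, 0.2245]
orientation: [2.357, -2.072, -0.003]
force: [0.4, -0.3, 0.1]
gripper_width: 0.0855
finger_force: 0.0
```

```bash
python3 st.py
python3 - <<'E'
from h import *
W=ctrl.camera_params("wrist");im=ctrl.read_camera("wrist");cv2.imwrite('pics/w17.png',im)
print("pred",proj(W,(.627,.233,.111)))
h=cv2.cvtColor(im,cv2.COLOR_BGR2HSV);m=((h[...,0]>40)&(h[...,0]<80)&(h[...,1]>90)).astype(np.uint8)
n,L,st,ce=cv2.connectedComponentsWithStats(m);print("green",[(st[i],ce[i].round(1),plane(W,ce[i],.111)) for i in range(1,n) if st[i,4]>120])
g=cv2.medianBlur(cv2.cvtColor(im,6),5)[150:320,240:410]
c=cv2.HoughCircles(g,cv2.HOUGH_GRADIENT,1,10,param1=80,param2=15,minRadius=26,maxRadius=36)
if c is not None:
  for x,y,r in c[0][:4]:print(x+240,y+150,r,plane(W,(x+240,y+150),.111))
E
```

```text
[0.6251 0.2333 0.2245] 0.08547745825780546 q [ 0.3573  0.5935  0.5103  1.4914 -0.0001 -1.3423]
grasp [0.6251 0.2333 0.2432] b [0.0036 0.0015 1.    ] close [-0.9917 -0.1284  0.0038] closeyaw -172.622049652883 lean 0.22216918195165045
pred [320.9334 232.6276]
green [(array([303, 223,  34,  19, 303], dtype=int32), array([320.5, 230.8]), array([0.6275, 0.2317, 0.111 ]))]
320.5 233.5 29.7 [0.6272 0.2337 0.111 ]
406.5 285.5 27.0 [0.5552 0.2676 0.111 ]
```

The lid is at (320.5,233.5), i.e. (0.627, 0.234), as predicted. Grip and lift.

Emit:
arm_command:
  increments:
    - [-1, 2, 0, -50, 0, 0, 0]
    - [-1, 2, 0, -100, 0, 0, 0]
    - [-1, 2, 0, -130, 0, 0, 0]
    - [-1, 2, 0, -142, 0, 0, 0]
    - [0.3, 2, 0, -142, 0, 0, 0]

```text
t: 26.85
tool_pos: [0.6254, 0.2321, 0.0836]
orientation: [2.356, -2.072, -0.003]
force: [-0.5, 0.0, 0.5]
gripper_width: 0.0734
finger_force: 0.0
```

Emit:
arm_command:
  increments:
    - [1, 0, 0, 0, 0, 0, 0]
    - [1, 0, 0, 0, 0, 0, 0]
    - [1, 0, 0, 0, 0, 0, 0]
    - [1, 0, 0, 0, 0, 0, 0]

```text
t: 27.25
tool_pos: [0.6278, 0.2333, 0.0865]
orientation: [-2.358, 2.073, -0.001]
force: [-1.9, -1.1, 10.6]
gripper_width: 0.0427
finger_force: 39.8
```

Emit:
arm_command:
  increments:
    - [1, 0, 0, 10, 0, 0, 0]
    - [1, 0, 0, 35, 0, 0, 0]
    - [1, 0, 0, 70, 0, 0, 0]
    - [1, 0, 0, 100, 0, 0, 0]
    - [1, 0, 0, 110, 0, 0, 0]

```text
t: 27.75
tool_pos: [0.628, 0.2333, 0.1987]
orientation: [-2.357, 2.072, -0.003]
force: [0.9, -0.3, -1.1]
gripper_width: 0.0428
finger_force: 40.9
```

Emit:
arm_command:
  increments:
    - [1, -30, -10, 0, 0, 0, 0]
    - [1, -70, -25, 0, 0, 0, 0]
    - [1, -110, -40, 0, 0, 0, 0]
    - [1, -150, -60, 0, 0, 0, 0]
    - [1, -175, -90, 0, 0, 0, 0]

```text
t: 28.25
tool_pos: [0.4491, 0.1427, 0.194]
orientation: [2.36, -2.071, -0.002]
force: [-0.1, -0.7, -0.1]
gripper_width: 0.043
finger_force: 41.2
```

Emit:
arm_command:
  increments:
    - [1, -5, -45, 0, 0, 0, 0]
    - [1, -5, -90, 0, 0, 0, 0]
    - [1, -5, -135, 0, 0, 0, 0]
    - [1, -5, -180, 0, 0, 0, 0]
    - [1, -5, -215, 0, 0, 0, 0]

```text
t: 28.75
tool_pos: [0.4463, -0.0744, 0.1943]
orientation: [2.357, -2.074, -0.0]
force: [0.9, 0.3, -1.9]
gripper_width: 0.0429
finger_force: 41.2
```

Emit:
arm_command:
  increments:
    - [1, 0, -18, 0, 0, 0, 0]
    - [1, 0, -18, 0, 0, 0, 0]

```text
t: 28.95
tool_pos: [0.4465, -0.0922, 0.1941]
orientation: [2.355, -2.077, -0.001]
force: [-0.5, 0.3, -1.1]
gripper_width: 0.0427
finger_force: 41.2
```

```bash
python3 st.py
python3 - <<'E'
from h import *
# r1 well centre refined on earlier scene picture with tin gone (scene16): block corners by wood mask
for f,n,bx in(('pics/scene16.png','scene',(245,240,300,305)),('pics/top16.png','top',(310,250,372,308))):
    P=ctrl.camera_params(n);im=cv2.imread(f);x0,y0,x1,y1=bx;h=cv2.cvtColor(im[y0:y1,x0:x1],cv2.COLOR_BGR2HSV)
    m=((h[...,0]>10)&(h[...,0]<30)&(h[...,1]>70)).astype(np.uint8);k,L,st,ce=cv2.connectedComponentsWithStats(m);i=1+np.argmax(st[1:,4])
    r=cv2.minAreaRect(np.argwhere(L==i)[:,::-1].astype(np.float32));c=np.array(r[0])+(x0,y0)
    print(n,st[i],np.round(r[1],1),c,plane(P,c,.032 if n=='top' else .02),"pred",proj(P,(.4475,-.0896,.032)))
E
```

```text
[ 0.4465 -0.0922  0.1941] 0.042699165129388914 q [-0.2026  0.1345 -0.2238  1.2138 -0.0015 -1.8987]
grasp [ 0.4465 -0.0922  0.2128] b [0.0016 0.0012 1.    ] close [-0.9922 -0.125   0.0017] closeyaw -172.81776912605835 lean 0.11570257295533383
scene [  5  16  46  45 352] [42.4 41.6] [272.52 279.36] [ 0.4459 -0.0936  0.02  ] pred [273.0729 274.9716]
top [  10    8   42   43 1104] [42. 41.] [340.5 279. ] [ 0.4478 -0.089   0.032 ] pred [340.8143 279.1443]
```

Well 1 is confirmed at (0.448, -0.090). Lowering the jar.

Emit:
arm_command:
  increments:
    - [1, 1, 1, -40, 0, 0, 0]
    - [1, 1, 2, -70, 0, 0, 0]
    - [1, 1, 2, -80, 0, 0, 0]
    - [1, 1, 2, -86, 0, 0, 0]
    - [1, 1, 2, -86, 0, 0, 0]

```text
t: 29.45
tool_pos: [0.4479, -0.0879, 0.1084]
orientation: [2.359, -2.073, -0.001]
force: [-0.4, -0.5, -0.8]
gripper_width: 0.0428
finger_force: 41.3
```

Emit:
arm_command:
  increments:
    - [1, 0, 0, -6, 0, 0, 0]
    - [1, 0, 0, -12, 0, 0, 0]
    - [1, 0, 0, -16, 0, 0, 0]
    - [1, 0, 0, -20, 0, 0, 0]
    - [1, 0, 0, -21, 0, 0, 0]

```text
t: 29.95
tool_pos: [0.4475, -0.0881, 0.0866]
orientation: [2.358, -2.073, -0.002]
force: [-0.8, 1.0, 5.9]
gripper_width: 0.0424
finger_force: 41.7
```

On the floor. Release, withdraw, check everything.

Emit:
arm_command:
  increments:
    - [0, 0, 0, 0, 0, 0, 0]
    - [-1, 0, 0, 0, 0, 0, 0]
    - [-1, 0, 0, 0, 0, 0, 0]
    - [-1, 0, 0, 0, 0, 0, 0]
    - [-1, 0, 0, 8, 0, 0, 0]

```text
t: 30.45
tool_pos: [0.4471, -0.0881, 0.0947]
orientation: [2.358, -2.073, -0.003]
force: [-0.2, -0.6, 0.2]
gripper_width: 0.0856
finger_force: 0.0
```

Emit:
arm_command:
  increments:
    - [-1, 0, 0, 50, 0, 0, 0]
    - [-1, 0, 0, 100, 0, 0, 0]
    - [-1, -20, 0, 150, 0, 0, 0]
    - [-1, -60, 0, 180, 0, 0, 0]
    - [-1, -100, 0, 200, 0, 0, 0]

```text
t: 30.95
tool_pos: [0.3471, -0.0881, 0.2976]
orientation: [2.359, -2.073, 0.002]
force: [-0.4, -0.6, 0.4]
gripper_width: 0.0857
finger_force: 0.0
```

Emit:
arm_command:
  increments:
    - [-1, -20, -45, 0, 0, 0, 0]
    - [-1, -40, -90, 0, 0, 0, 0]
    - [-1, -50, -140, 0, 0, 0, 0]
    - [-1, -50, -190, 0, 0, 0, 0]
    - [-1, -50, -230, 0, 0, 0, 0]

```text
t: 31.45
tool_pos: [0.2967, -0.3205, 0.2959]
orientation: [2.357, -2.074, 0.001]
force: [1.7, 0.5, 0.8]
gripper_width: 0.0854
finger_force: 0.0
```

```bash
python3 st.py
python3 - <<'E'
from h import *
I={n:ctrl.read_camera(n) for n in("top","scene")};P={n:ctrl.camera_params(n) for n in I}
for n in I:cv2.imwrite(f'pics/{n}18.png',I[n])
def comps(n,X,half,mask,amin=15):
    u,v=proj(P[n],X).astype(int);h=cv2.cvtColor(I[n][v-half:v+half,u-half:u+half],cv2.COLOR_BGR2HSV);m=mask(h).astype(np.uint8)
    k,L,st,ce=cv2.connectedComponentsWithStats(m);return [(int(st[i,4]),(ce[i]+[u-half,v-half]).round(1).tolist()) for i in range(1,k) if st[i,4]>=amin]
white=lambda h:(h[...,1]<45)&(h[...,2]>185)
green=lambda h:(h[...,0]>38)&(h[...,0]<85)&(h[...,1]>100)
cyan=lambda h:(h[...,0]>80)&(h[...,0]<100)&(h[...,1]>90)
for nm,X,mk,hf in(("white lid",[.633,-.189,.115],white,20),("dark lid",[.4475,-.088,.111],green,15),("cap",[.6146,.0346,.173],white,15),("tin",[.465,.143,.032],cyan,30)):
    for n in I:print(nm,n,"pred",proj(P[n],X).round(1),comps(n,X,hf,mk))
for n,(x0,y0,x1,y1) in dict(scene=(225,345,290,412),top=(425,250,480,308)).items():
    o=cv2.imread(f'pics/{n}0.png');print("mug diff",n,np.abs(I[n][y0:y1,x0:x1].astype(int)-o[y0:y1,x0:x1]).mean().round(2))
E
```

```text
[ 0.2967 -0.3205  0.2959] 0.0853896922138841 q [-0.8226  0.079  -0.0298  1.461  -0.0018 -2.5206]
grasp [ 0.2967 -0.3204  0.3146] b [0.0007 0.002  1.    ] close [-0.9919 -0.1269  0.0009] closeyaw -172.71066888413313 lean 0.11967922038118851
white lid top pred [393.9 180.9] [(396, [393.8, 182.8])]
white lid scene pred [366.2 309.4] [(477, [364.1, 310.5]), (18, [347.8, 308.9]), (38, [383.7, 322.5])]
dark lid top pred [342.3 276.8] [(86, [341.2, 276.6])]
dark lid scene pred [270.  255.3] [(80, [269.7, 254.5])]
cap top pred [276.3 182.8] [(130, [277.9, 184.3])]
cap scene pred [362.  188.3] [(136, [362.1, 194.6])]
tin top pred [227.  270.5] [(704, [225.7, 270.2])]
tin scene pred [292.6 181.3] [(498, [292.5, 182.0])]
mug diff scene 7.2
mug diff top 6.44
```

Run:
```python
from h import *
P={n:ctrl.camera_params(n) for n in("top","scene")}
print(tri([(P["top"],np.array((277.9,184.3))),(P["scene"],np.array((362.1,194.6)))]))
for n,(x0,y0,x1,y1) in dict(scene=(225,345,290,412),top=(425,250,480,308)).items():
    o=cv2.imread(f'pics/{n}0.png')[y0:y1,x0:x1];i=cv2.imread(f'pics/{n}18.png')[y0-8:y1+8,x0-8:x1+8]
    print(n,cv2.minMaxLoc(cv2.matchTemplate(i,o,cv2.TM_CCOEFF_NORMED))[1::2])
```

```text
(array([0.616 , 0.0328, 0.1549]), [array([0. , 0.1]), array([ 0.1, -0. ])])
scene (0.9901241660118103, (8, 8))
top (0.9889432191848755, (8, 8))
```

The mug is unmoved, the bottle is down and upright, and everything is in place. Handing in.

```bash
python3 -c "
from bench import ctrl
print(ctrl.close_job())"
```

```text
the job is handed in; nothing more can be done
None
```

The job is handed in at about 31 s: by the last camera check the soap bottle, the fish tin and both spice jars are upright on the floors of their own wells and the mug has not moved; on its first try the bottle caught the holder's rim (about 73 N at the wrist, under the 120 N limit), and it went in cleanly on the second.

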